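# Uncover the ball tray and present it to the inspection camera

### The job

Take the loose lid off the grey parts tub: tip it up by its black knob, with its back edge still resting on the tub, then lift it off and lay it down flat, knob up, on the black rubber pad. Lift the tray out of the tub by its upright handle without letting the ball leave its pocket, and finish holding it level and still, with the ball about 10 cm straight above the round glass window of the upward-looking camera. The program ends while the gripper still holds the tray there; leave the other things on the bench where they are.

Things in the scene. Friction and masses are not known exactly. Their poses are not given: they have to be found in the camera images.
- tub: grey plastic open tub screwed to the bench, on the left or right half of it; outside 170 (x) x 120 (y) x 60 mm high, walls and floor 4 mm; origin at the centre of its underside; its front (-x axis) faces roughly towards the robot, z up
- tub_back (a point): point on top of the middle of the tub's back (+x) wall, 83 mm behind the tub's centre, 60 mm above the bench
- lid: grey plastic lid (0.13 kg) lying loose on the tub's rim: plate 176 x 126 x 4 mm with a 6 mm skirt below it that fits inside the tub with about 3 mm play; origin at the centre of the plate's underside, axes like the tub's, the knob is near its front (-x) edge, z up
- lid_mid (a point): the lid's origin: centre of the underside of its plate; 60 mm above the bench when on the tub, 9 mm (6 mm skirt on 3 mm pad) when laid on the pad
- lid_knob (a point): centre of the lid's upright square black knob, 16 x 16 mm and 30 mm tall, sides along the lid's x and y; its foot is on the plate's top. It lies 60 mm in front (-x) of the lid's centre and 19 mm above the plate's underside
- lid_back (a point): point on the underside of the lid's plate, 83 mm behind (+x) the lid's centre: where it rests on the tub's back wall, the line to tip about
- tray: loose aluminium tray (about 0.14 kg) lying on the tub's floor under the lid: plate 120 (x) x 76 (y) x 6 mm with an upright handle towards its back and a round pocket towards its front; origin at the centre of its underside, axes roughly like the tub's
- tray_handle (a point): centre of the tray's handle, an upright bar 28 (x) x 14 (y) mm and 46 mm tall, its foot on the tray's top; 25 mm behind (+x) the tray's origin and 29 mm above its underside
- tray_pocket (a point): where the ball's centre sits: the pocket is a 14 mm through hole 35 mm in front (-x) of the tray's origin (60 mm in front of the handle's centre); this point is 14.5 mm above the tray's underside
- ball_center (a point): centre of the loose steel ball, 22 mm in diameter, 44 g, sitting on the rim of the tray's pocket; it rolls out if the tray is tipped by more than about 35 degrees or jerked
- viewer: upward-looking inspection camera fixed to the bench on the half where the tub is not: grey housing 120 x 120 mm, 50 mm high with a black ring and a round glass window on top; origin at the centre of its underside
- window (a point): centre of the round glass window (56 mm in diameter), on top of the camera, 50 mm above the bench
- pad_mid (a point): centre of the top of the black rubber pad fixed to the bench between the tub and the camera: 200 (x) x 160 (y) mm, 3 mm thick; its axes are the pad's
- driver: bystander: screwdriver lying at the left side of the bench
- wrench: bystander: small steel wrench lying across, beyond the pad
- tape: bystander: roll of paper tape, 70 mm across, 22 mm high, beyond the pad
- carton: bystander: white box 90 x 70 x 50 mm at the right side
- bottle: bystander: white bottle, 56 mm across, 130 mm tall, at the left side
- cup: bystander: clear plastic cup, 70 mm across, 50 mm tall, at the right side
- brush: bystander: brush lying across, between the robot and the pad
There are look-alikes about, which are no part of the job. Leave any purple or turquoise look-alike of the tub alone.

How it is judged:
On the way, in this order (a step that is already met when the one before it is completed fails the run):
1. the lid is tipped up on its back edge: tilted by more than 0.15 rad (9 degrees) with its back edge within 20 mm of the top of the tub's back wall (angle between lid_mid's own z axis and vertical above 0.15 rad and distance between lid_back and tub_back below 0.02 m), for 0.1 s.
2. the lid lies flat, knob up, its centre over the rubber pad, at rest and let go (height (world z) of lid_mid below 0.016 m and angle between lid_mid's own z axis and vertical below 0.06 rad and x of lid_mid in the frame of pad_mid between -0.1 and 0.1 m and y of lid_mid in the frame of pad_mid between -0.08 and 0.08 m and linear speed of lid below 0.02 m/s and contact force between lid and the fingers below 0.1 N), for 0.2 s.
3. the tray is lifted out of the tub in the gripper with the ball in its pocket (height (world z) of tray_pocket above 0.1 m and contact force between tray and the fingers above 0.5 N and distance between ball_center and tray_pocket below 0.007 m), for 0.2 s.
At the end, for the whole second after the job is handed in: The gripper holds the tray, still and within 0.1 rad of level, touching neither camera nor lid; the ball is in its pocket (within 7 mm), within 30 mm sideways of the window's centre and 60 to 140 mm above the glass; the lid lies flat, knob up, at rest and released, its centre over the rubber pad (all of step 2 and contact force between tray and the fingers above 0.5 N and distance between ball_center and tray_pocket below 0.007 m and horizontal distance between ball_center and window below 0.03 m and height (world z) of ball_center between 0.11 and 0.19 m and angle between tray_pocket's own z axis and vertical below 0.1 rad and linear speed of tray below 0.03 m/s and angular speed of tray below 0.2 rad/s and contact force between tray and viewer below 0.1 N and contact force between tray and lid below 0.1 N); the arm keeps its last pose, push and grip.
It fails at once if the ball leaves its pocket (more than 8 mm from its seat) (distance between ball_center and tray_pocket above 0.008 m).
It fails at once if the lid is dropped or flung (faster than 0.7 m/s while not held) (linear speed of lid above 0.7 m/s and contact force between lid and the fingers below 0.05 N).
It fails at once if a bystander is moved by more than 30 mm (distance of any of driver, wrench, tape, carton, bottle, cup, brush from where it was at the start of the episode above 0.03 m).
It also fails if it takes over 64 s, if anything falls off the work surface, if the arm or the gripper's body presses on something with over 40 N, if the wrist force passes 120 N, or if a joint passes its speed limit or range.

### The arm

A 7-joint arm with a two-finger parallel gripper is mounted at the origin on the work surface. World frame = base frame: x ahead of the robot, y to its left, z up, the work surface at z = 0. Lengths are in m, angles in rad, forces in N, time in s.
With the tool pointing down it reaches from about 0.425 to 0.875 m from the base axis. Payload 4.7 kg.
Tool frame: the origin (TCP) lies midway between the tips of the shut fingers; the grasp point (between the pads) lies 19 mm behind it; x points along the fingers, y is the direction in which the jaws open and shut, and the axes are right-handed (so a half turn about x gives the same grasp; the last joint's range is limited). The gripper opens to 87 mm and grips with 3 to 60 N. Pads are 19 mm wide; open, the fingers measure 117 mm over their backs; the gripper's body (75 mm by 190 mm) begins 51 mm behind the grasp point.
Start: joints at [-1.116, 0.321, -0.07, 1.45, 0.023, 1.371, -0.057], TCP at [0.277, 0.588, 0.2] pointing down, gripper open.
Joint ranges: [-2.86, 2.86], [-0.3, 2.09], [-1.38, 1.24], [0.06, 2.45], [-1.56, 4.7], [0.09, 2.05], [-2.69, 2.69]. Speed limits (rad/s): [2.57, 2.57, 3.14, 3.14, 3.14, 3.14, 3.14].

### API

Orientations are given as a rotation vector (axis times angle).
In Python, from bench import ctrl gives the robot as it stands. The module is installed in compiled form; this text tells all that it offers.
- The arm moves only by the tool servo_tool, never from a script. Its arguments are lists of equal length, an entry for each row: "dp": the shift along the tool's x, y, z in units of 25 mm (1.0 is 25 mm), a list of three; "yaw": the turn about the tool's x in units of 6 degrees (1.0 is 6 degrees). A call has exactly 5 rows; each row shifts and turns the commanded pose from where the row before left it, along the tool's axes as they then stand; what a row does not reach is not made up. A row lasts 1/10 s, in which the tool goes at most 50 mm and 8.59 degrees, less where a joint would pass 70% of its speed; a pose out of reach is approached as far as the arm can. A call is refused whole if a number of a shift passes 1 or a number of a turn 1, either way. A call with a gripper value outside its range is refused whole. "fingers" is the opening, from 0 (shut) to 1 (fully open), set as the call begins (left out, the last holds). The fingers move at their own pace and stop on an object; "grip_force" is the grip in N (left out, the last holds). Time passes only in rows, so rows that do not move let the fingers close, or fill a call up. It gives the time, the measured TCP pose, the force and the opening at its end, in the units of the state.
- ctrl.get_state(): the state, without advancing time (a new reading comes with each control period).
- ctrl.get_image(name): name is "side" or "top" or "wrist"; returns (picture, depth): 480x640x3 uint8, red, green, blue; 480x640 float32, m along the optical axis (not along the pixel's ray), 0 where there is no reading.
- ctrl.camera_info(name): a dict with "fx", "fy", "cx", "cy" (pixels), "extrinsics" (4x4, takes a point from world to camera coordinates); the wrist camera has in their place "hand_eye" (4x4, takes a point from camera to tool coordinates, whose origin is the TCP and whose axes are the tool frame's). Camera axes: x right, y down, z forward; pixel columns grow to the right and rows downward; lengths in m; the calibration is good to about 2 mm. The wrist camera is an equidistant fisheye: a pixel r from the principal point sees the ray r / f radians off the axis. A picture is of the moment at which its call begins: read the wrist's pose just before it. camera_info takes no time and is no camera call.
- ctrl.close_job(): hands the job in, once; it reports no verdict.
Trained networks look in the newest picture that a camera, given by its name, has taken for a name from the list of things; names that differ only in an ending like _2 or _b are one class to them, and where a whole thing is asked for, a point or a joint stands for the part that bears it (a point fixed in the world has none). Each returns a list of dicts, best first, with "score" (0 to 1); they miss things now and then, are a little off and sometimes report something else, mostly with a low value. They report only what shows in the picture. A call takes as long as a camera call. They do not tell look-alikes from the thing itself.
- ctrl.search_frame(camera, label): "extent" ([left, top, right, bottom] in pixels, round what is visible of it).
- ctrl.cut_out(camera, label): "region" (480x640 bool, what is visible of it) and "extent" ([left, top, right, bottom] in pixels, round what is visible of it).
The state is a dict: "time": time; "joint_positions": joint angles; "qd": joint speeds; "joint_torque": joint torques, N m; "position": TCP position; "tool_rot": TCP orientation; "ft_force": force on the tool from outside, world axes, zero at the start; "torque": the same for the moment, N m; "grip_width": opening from 0.0 (shut) to 1.0 (fully open).
Only numpy, scipy, OpenCV 4.12 (cv2) and the standard library are available. Lean on these libraries where they do the work, as an engineer would, in place of code of your own. Each camera call takes 0.05 s, during which the arm holds its last target.

## Working session

There is one attempt and no reset: what is moved stays moved. The work goes in short steps, Python scripts to look and compute and a tool call to move; the robot and the scene stay as the last step left them, time stands still between calls to the robot, and variables do not carry over. Pictures are saved under pics/ and viewed, and the job is handed in when it is done.

Besides the shell and the picture viewer there is one more tool, called after "Call:" as name([rows], argument=value, ...), one row to a line, values as JSON. servo_tool: Moves the arm, as the interface text tells. Its arguments: {"type":"object","properties":{"dp":{"type":"array","items":{"type":"array","items":{"type":"number"}}},"yaw":{"type":"array","items":{"type":"number"}},"fingers":{"type":"number"},"grip_force":{"type":"number"}},"required":["dp","yaw"]}

```bash
mkdir -p pics; python3 - <<'E'
from bench import ctrl
import cv2,numpy as np
s=ctrl.get_state()
for k in s: print(k,np.round(s[k],3))
for c in ("top","side"):
    im,d=ctrl.get_image(c); np.save(f'{c}.npy',d); cv2.imwrite(f'pics/{c}0.png',im[...,::-1]); print(c,ctrl.camera_info(c))
print(ctrl.camera_info("wrist"))
E
```

```text
time 0.0
joint_positions [-1.116  0.322 -0.07   1.452  0.023  1.371 -0.057]
qd [ 0.001 -0.     0.     0.     0.001 -0.001  0.003]
joint_torque [ 0.0000e+00 -4.9129e+01 -4.0300e-01 -3.1253e+01 -6.4000e-02  4.4000e-02
  0.0000e+00]
position [0.277 0.587 0.199]
tool_rot [ 0.344  1.543 -0.347]
ft_force [ 0.276  0.032 -0.466]
torque [0.039 0.035 0.037]
grip_width 0.999
top {'fx': 595.8744889618157, 'fy': 595.8744889618157, 'cx': 326.5711554146492, 'cy': 235.90171770975687, 'extrinsics': array([[-2.51528995e-03, -9.99786841e-01,  2.04926037e-02,
        -2.41105901e-02],
       [-9.85733354e-01, -9.69945615e-04, -1.68311656e-01,
         5.25363039e-01],
       [ 1.68295656e-01, -2.06235955e-02, -9.85520796e-01,
         1.70376393e+00],
       [ 0.00000000e+00,  0.00000000e+00,  0.00000000e+00,
         1.00000000e+00]])}
side {'fx': 469.9637170559948, 'fy': 469.9637170559948, 'cx': 321.9848392382804, 'cy': 239.32359484653, 'extrinsics': array([[ 0.99605309, -0.08721051, -0.01650996, -0.51814203],
       [-0.07504616, -0.72814191, -0.68130568,  0.08840016],
       [ 0.04739542,  0.67985564, -0.73181281,  1.10278571],
       [ 0.        ,  0.        ,  0.        ,  1.        ]])}
{'fx': 371.64829954431775, 'fy': 371.64829954431775, 'cx': 316.62853923253795, 'cy': 238.76984285267187, 'hand_eye': array([[-1.20669293e-03, -2.94133601e-01,  9.55763553e-01,
        -1.84737096e-01],
       [ 9.99999172e-01,  7.14610801e-05,  1.28453427e-03,
        -3.08526747e-04],
       [-4.46124587e-04,  9.55764312e-01,  2.94133271e-01,
        -8.10006231e-02],
       [ 0.00000000e+00,  0.00000000e+00,  0.00000000e+00,
         1.00000000e+00]])}
```

View pics/top0.png

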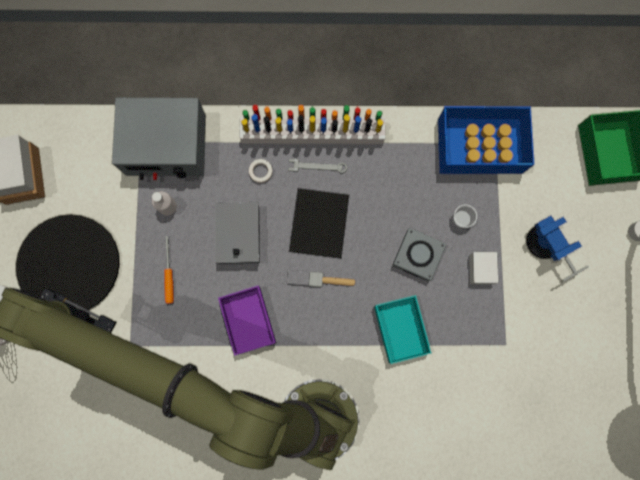

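View pics/side0.png

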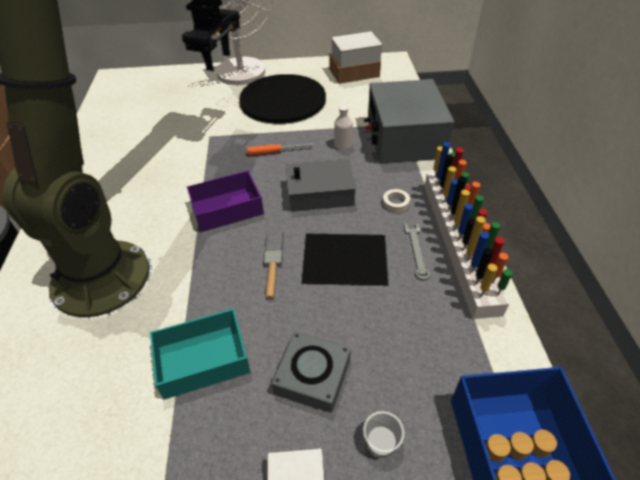

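The top view shows the grey lidded tub at (238,233), with its black knob at (236,252). The pad is at (319,223) and the viewer at (421,252). The look-alikes are purple at (247,320) and turquoise at (403,329); neither is the target, because only the grey one has a lid and a knob. Next I measure and take a crop to confirm.

```bash
cat > h.py <<'E'
from bench import ctrl
import cv2,numpy as np
from scipy.spatial.transform import Rotation as R
def unproj(c,d,mask):
    i=ctrl.camera_info(c); v,u=np.nonzero(mask&(d>0)); z=d[v,u]
    P=np.c_[(u-i['cx'])/i['fx']*z,(v-i['cy'])/i['fy']*z,z]
    E=i['extrinsics']; return (P-E[:3,3])@E[:3,:3], u,v
def rect(P):
    (c,s,a)=cv2.minAreaRect((P[:,:2]*1000).astype(np.float32)); return np.round(c,1),np.round(s,1),round(a,1)
E
python3 - <<'E'
from h import *
for c in ("top","side"):
    im,d=ctrl.get_image(c)
    for l in ("tub","lid","lid_knob","viewer","pad_mid","window","tray"):
        for r in ctrl.cut_out(c,l)[:2]:
            m=r['region']; m2=cv2.erode(m.astype(np.uint8),np.ones((3,3)))>0
            P,u,v=unproj(c,d,m)
            if len(P)<5: continue
            z=np.percentile(P[:,2],[5,50,95])
            zt=np.median(P[:,2]); Q=P[abs(P[:,2]-z[1])<.01]
            print(c,l,round(r['score'],2),np.round(r['extent']),m.sum(),'z',np.round(z,3),'med',np.round(np.median(P,0),3),rect(Q))
    cv2.imwrite(f'pics/crop_{c}.png',cv2.resize(im[190:280,200:280] if c=="top" else im[150:220,270:370],None,fx=6,fy=6)[...,::-1])
E
```

```text
top tub 0.96 [373. 294. 432. 365.] 2703 z [-0.002  0.006  0.06 ] med [ 0.256 -0.244  0.006] (array([ 256.7, -245.2]), array([178.2, 135.2]), 14.0)
top tub 0.68 [219. 282. 276. 354.] 2703 z [-0.003  0.005  0.06 ] med [0.283 0.209 0.005] (array([285. , 209.7]), array([179.8, 130.6]), 17.8)
top lid 0.69 [217. 204. 263. 262.] 2601 z [0.056 0.063 0.07 ] med [0.534 0.236 0.063] (array([536. , 237.3]), array([178.1, 125.9]), 1.5)
top lid_knob 0.59 [217. 202. 257. 263.] 2533 z [0.056 0.063 0.07 ] med [0.534 0.237 0.063] (array([536.5, 237.3]), array([176.1, 125.9]), 1.4)
top viewer 0.55 [394. 227. 443. 287.] 1740 z [0.036 0.047 0.054] med [ 0.471 -0.294  0.047] (array([ 474.3, -297.2]), array([120.7, 121.2]), 66.0)
top pad_mid 0.98 [289. 189. 348. 258.] 3400 z [-0.005  0.003  0.01 ] med [ 0.574 -0.003  0.003] (array([575.7,  -1.7]), array([160.8, 201.1]), 82.6)
top window 0.58 [394. 226. 444. 281.] 1786 z [0.027 0.046 0.054] med [ 0.472 -0.294  0.046] (array([ 474.3, -297.1]), array([120.7, 121.2]), 65.8)
top tray 0.42 [153. 189. 178. 216.] 412 z [0.01  0.086 0.132] med [0.615 0.443 0.086] (
[... 362 characters left out ...]
. 198.] 2049 z [0.061 0.063 0.067] med [0.533 0.231 0.063] (array([534.3, 238. ]), array([176.6, 130.8]), 1.1)
side lid_knob 0.74 [289. 160. 360. 199.] 1999 z [0.061 0.063 0.067] med [0.533 0.231 0.063] (array([534.4, 238. ]), array([175.5, 130.8]), 1.1)
side viewer 0.77 [269. 335. 351. 412.] 4308 z [0.016 0.046 0.05 ] med [ 0.474 -0.311  0.046] (array([ 474.9, -297. ]), array([121.5, 119.7]), 65.5)
side pad_mid 0.88 [303. 232. 386. 287.] 4278 z [-0.     0.002  0.005] med [ 0.572 -0.008  0.002] (array([573.2,   1.1]), array([171.5, 202.7]), 83.5)
side window 0.84 [272. 332. 348. 412.] 4283 z [0.017 0.046 0.05 ] med [ 0.474 -0.311  0.046] (array([ 474.4, -296.6]), array([121.7, 120.9]), 65.5)
```

View pics/crop_top.png

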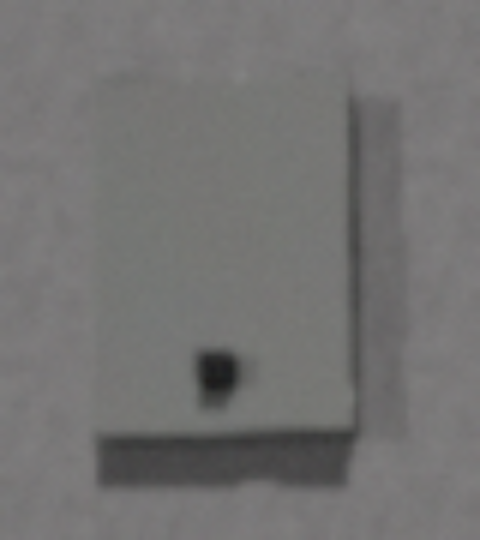

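The crop confirms the grey lid, with a black knob near its front edge and no purple or turquoise. The lid's centre is (0.535, 0.2375) at a yaw of about 1.3°, and both cameras agree. Next I work out the approach.

```bash
cat >> h.py <<'E'
def plan(xyz,yawdeg):
    s=ctrl.get_state(); M=R.from_rotvec(s['tool_rot']).as_matrix()
    y=np.degrees(np.arctan2(M[1,1],M[0,1]))   # heading of the jaw axis
    dy=(yawdeg+90-y+90)%180-90
    # positive turn about tool x (down) reduces heading
    t=-dy; M2=M@R.from_rotvec([np.radians(t),0,0]).as_matrix()
    e=np.asarray(xyz)-s['position']
    print('t',round(float(s['time']),2),'pos',np.round(s['position'],4),'xaxis',np.round(M[:,0],3),'jaw',round(y,2),'w',round(float(s['grip_width']),3),'f',np.round(s['ft_force'],1))
    print('yaw units',round(t/6,2),'shift after yaw, units',np.round(M2.T@e/.025,2),' shift now',np.round(M.T@e/.025,2))
    return M,s
def wray(u,v,M,p):
    i=ctrl.camera_info('wrist'); x=(u-i['cx'])/i['fx']; y=(v-i['cy'])/i['fy']
    r=np.hypot(x,y); k=np.sin(r)/np.maximum(r,1e-9)
    d=np.stack([x*k,y*k,np.cos(r)],-1); H=i['hand_eye']
    return M@H[:3,3]+p, d@(M@H[:3,:3]).T
def wpts(d,mask,M,p):
    v,u=np.nonzero(mask&(d>0)); o,r=wray(u,v,M,p); i=ctrl.camera_info('wrist')
    cz=np.cos(np.hypot((u-i['cx'])/i['fx'],(v-i['cy'])/i['fy']))
    return o+r*(d[v,u]/cz)[:,None],u,v
E
python3 -c "
from h import *
plan([.475,.236,.2],1.3)"
```

```text
t 0.9 pos [0.2774 0.5879 0.2004] xaxis [ 0.  0. -1.] jaw 64.75 w 1.0 f [2.  1.4 0. ]
yaw units -4.43 shift after yaw, units [  0.02 -14.25   7.58]  shift now [ 0.02 -9.36 13.15]
```

Call:
servo_tool([
  [0, -0.6, 0.9],
  [0, -0.6, 0.9],
  [0, -0.7, 0.9],
  [0, -0.7, 0.8],
  [0, -0.8, 0.8],
], yaw=[-0.9, -0.9, -0.9, -0.9, -0.83])

```text
time: 1.4
position: [0.3609, 0.478, 0.2006]
tool_rot: [-0.021, 1.571, 0.022]
ft_force: [0.3, 0.1, -0.6]
grip_width: 1.001
```

```bash
python3 -c "
from h import *
plan([.475,.236,.2],1.3)"
```

```text
t 1.4 pos [0.3609 0.478  0.2006] xaxis [ 0.  0. -1.] jaw 91.56 w 1.001 f [ 0.3  0.1 -0.6]
yaw units 0.04 shift after yaw, units [ 0.02 -9.78  4.34]  shift now [ 0.02 -9.8   4.3 ]
```

Call:
servo_tool([
  [0, -1, 0.4],
  [0, -1, 0.4],
  [0, -1, 0.4],
  [0, -1, 0.4],
  [0, -1, 0.4],
], yaw=[0.04, 0, 0, 0, 0])

```text
time: 1.9
position: [0.4133, 0.3537, 0.2006]
tool_rot: [-0.015, 1.57, 0.015]
ft_force: [-0.2, -0.5, 0.2]
grip_width: 1.003
```

Call:
servo_tool([
  [0, -1, 0.4],
  [0, -1, 0.4],
  [0, -1, 0.4],
  [0, -1, 0.4],
  [0, 0, 0],
], yaw=[0, 0, 0, 0, 0])

```text
time: 2.4
position: [0.457, 0.251, 0.2007]
tool_rot: [-0.011, 1.569, 0.008]
ft_force: [0.4, -0.7, -0.0]
grip_width: 0.999
```

```bash
python3 - <<'E'
from h import *
M,s=plan([.475,.236,.2],1.3)
im,d=ctrl.get_image('wrist'); cv2.imwrite('pics/w1.png',im[...,::-1]); np.save('w1d.npy',d)
ctrl.get_state()
for r in ctrl.cut_out('wrist','lid_knob')[:3]: print('k',r['score'],r['extent'])
P,u,v=wpts(d,np.ones((480,640),bool),M,s['position'])
q=(P[:,2]>.08)&(P[:,2]<.10)&(abs(P[:,0]-.475)<.05)&(abs(P[:,1]-.236)<.04)
print(q.sum(),np.median(P[q],0),P[q].min(0),P[q].max(0),rect(P[q]))
q=(abs(P[:,2]-.064)<.005)&(abs(P[:,0]-.535)<.12)&(abs(P[:,1]-.236)<.09)
print(q.sum(),np.median(P[q],0),rect(P[q]))
E
```

```text
t 2.4 pos [0.457  0.251  0.2007] xaxis [ 0.001 -0.001 -1.   ] jaw 90.7 w 0.999 f [ 0.4 -0.7 -0. ]
yaw units -0.1 shift after yaw, units [ 0.03 -0.62  0.71]  shift now [ 0.03 -0.61  0.71]
k 0.9 [232.6, 208.8, 369.6, 374.5]
431 [0.47399332 0.23814481 0.09399818] [0.46793394 0.22975107 0.08007935] [0.48412226 0.24567644 0.09636292] (array([476. , 237.7]), array([16.2, 15.9]), 0.2)
16474 [0.50992666 0.23974346 0.06460277] (array([536.9, 239.1]), array([176.9, 126.7]), 1.4)
```

View pics/w1.png

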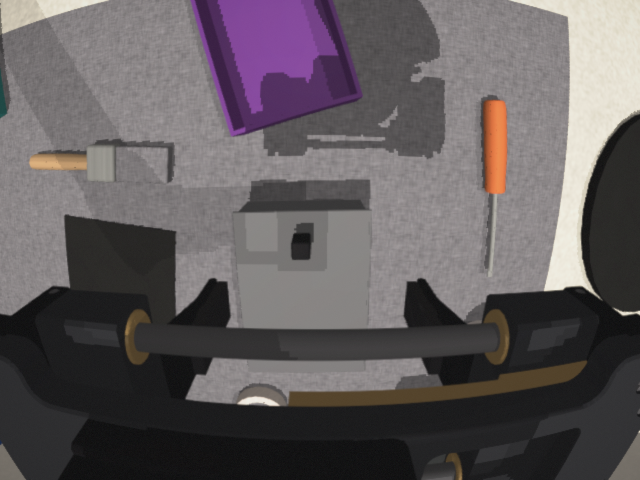

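The wrist view shows the knob at (301,243). It measures 16 x 16 mm at (0.4757, 0.2377) with its top at 0.094, as expected. Now I descend to a TCP height of 0.070.

Call:
servo_tool([
  [0.5, -0.54, 0.75],
  [1, 0, 0],
  [1, 0, 0],
  [0.5, 0, 0],
  [0, 0, 0],
], yaw=[-0.1, 0, 0, 0, 0], fingers=0.5)

```text
time: 3.0
position: [0.472, 0.2429, 0.1235]
tool_rot: [-0.026, 1.574, 0.023]
ft_force: [-0.3, -0.9, 0.8]
grip_width: 0.635
```

```bash
python3 - <<'E'
from h import *
M,s=plan([.4757,.2377,.07],1.4)
E
```

```text
t 3.0 pos [0.472  0.2429 0.1235] xaxis [-0.003 -0.002 -1.   ] jaw 91.8 w 0.635 f [-0.3 -0.9  0.8]
yaw units 0.07 shift after yaw, units [ 2.14 -0.21  0.15]  shift now [ 2.14 -0.21  0.15]
```

Call:
servo_tool([
  [0, -0.21, 0.15],
  [0.7, 0, 0],
  [0.7, 0, 0],
  [0.7, 0, 0],
  [0, 0, 0],
], yaw=[0.07, 0, 0, 0, 0])

```text
time: 3.5
position: [0.4773, 0.2367, 0.0722]
tool_rot: [-0.018, 1.572, 0.016]
ft_force: [-0.6, -0.7, 0.5]
grip_width: 0.498
```

```bash
python3 - <<'E'
from h import *
M,s=plan([.4757,.2377,.07],1.4)
im,d=ctrl.get_image('wrist'); cv2.imwrite('pics/w2.png',im[100:460,140:500][...,::-1])
E
```

```text
t 3.5 pos [0.4773 0.2367 0.0722] xaxis [-0.001 -0.001 -1.   ] jaw 91.25 w 0.498 f [-0.6 -0.7  0.5]
yaw units -0.02 shift after yaw, units [ 0.09  0.04 -0.06]  shift now [ 0.09  0.04 -0.06]
```

View pics/w2.png

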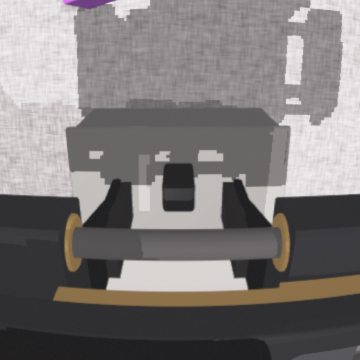

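The knob sits between the fingers at crop pixel (178,187). I close with a light grip so that it can pivot.

Call:
servo_tool([
  [0.05, 0.04, -0.06],
  [0, 0, 0],
  [0, 0, 0],
  [0, 0, 0],
  [0, 0, 0],
], yaw=[0, 0, 0, 0, 0], fingers=0, grip_force=5)

```text
time: 4.05
position: [0.4766, 0.238, 0.0722]
tool_rot: [-0.017, 1.57, 0.017]
ft_force: [0.4, -0.6, 3.7]
grip_width: 0.13
```

Call:
servo_tool([
  [0, 0, 0],
  [0, 0, 0],
  [0, 0, 0],
  [-0.1, 0, 0],
  [-0.1, 0, 0],
], yaw=[0, 0, 0, 0, 0])

```text
time: 4.55
position: [0.4756, 0.238, 0.0762]
tool_rot: [-0.018, 1.572, 0.017]
ft_force: [-0.7, -0.5, -0.1]
grip_width: 0.008
```

The opening is 0.008, so the knob is not held. I look again.

```bash
python3 - <<'E'
from h import *
M,s=plan([.4757,.2377,.07],1.4)
im,d=ctrl.get_image('wrist'); cv2.imwrite('pics/w3.png',im[...,::-1])
P,u,v=wpts(d,np.ones((480,640),bool),M,s['position'])
q=(P[:,2]>.08)&(P[:,2]<.10)&(abs(P[:,0]-.475)<.05)&(abs(P[:,1]-.236)<.04)
print(q.sum(),np.median(P[q],0) if q.sum() else '')
q=(abs(P[:,2]-.064)<.015)&(abs(P[:,0]-.535)<.12)&(abs(P[:,1]-.236)<.09)
print(q.sum(),np.median(P[q],0),rect(P[q]))
im,d=ctrl.get_image('side'); cv2.imwrite('pics/s3.png',cv2.resize(im[100:260,220:420],None,fx=4,fy=3.75)[...,::-1])
E
```

```text
t 4.55 pos [0.4756 0.238  0.0762] xaxis [-0.001 -0.001 -1.   ] jaw 91.27 w 0.008 f [-0.7 -0.5 -0.1]
yaw units -0.02 shift after yaw, units [ 0.25 -0.01  0.  ]  shift now [ 0.25 -0.01  0.  ]
304 [0.46842363 0.23757129 0.08642947]
14686 [0.4673827  0.23801126 0.06450099] (array([505.6, 238.1]), array([115.2, 126.1]), 1.6)
```

View pics/w3.png

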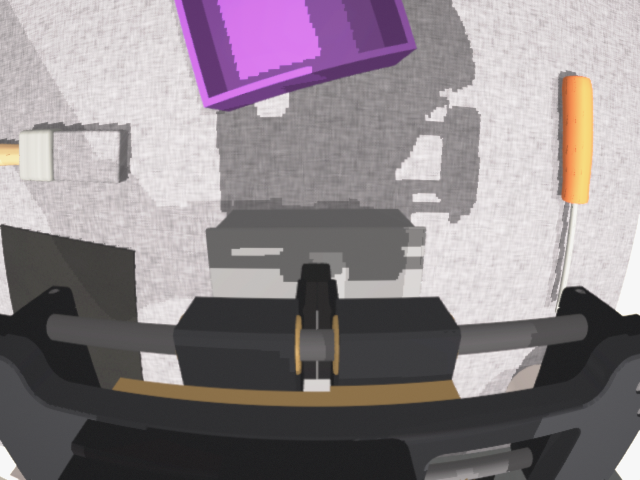

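View pics/s3.png

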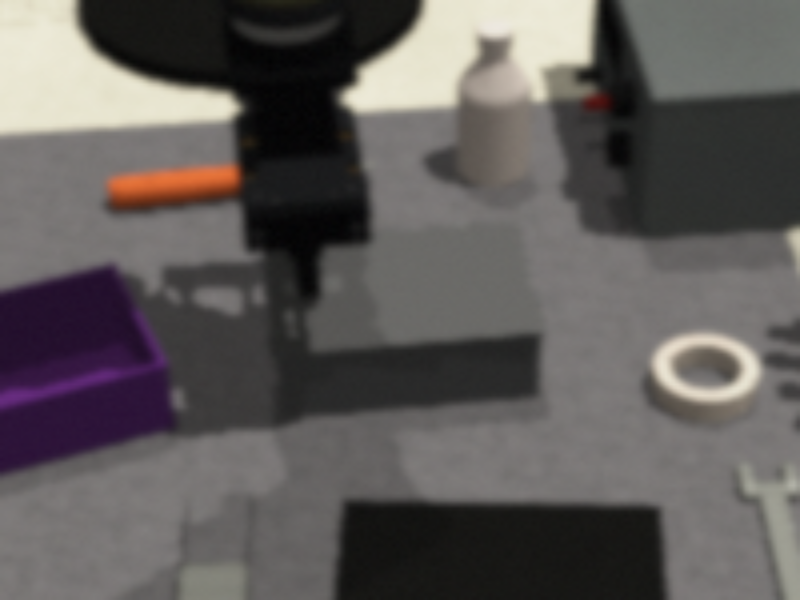

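```bash
python3 - <<'E'
from h import *
M,s=plan([.4757,.2377,.07],1.4)
im,d=ctrl.get_image('wrist'); 
P,u,v=wpts(d,np.ones((480,640),bool),M,s['position'])
for uu in (308,316,325):
  for vv in range(256,345,6):
    q=(u==uu)&(v==vv); print(uu,vv,np.round(P[q],3),im[vv,uu])
cv2.imwrite('pics/w4.png',np.clip(cv2.resize(im[240:360,256:376],None,fx=5,fy=5).astype(int)*2,0,255).astype(np.uint8)[...,::-1])
E
```

```text
t 4.65 pos [0.476  0.2382 0.0766] xaxis [-0. -0. -1.] jaw 91.27 w 0.008 f [ 0.5 -0.3  0.4]
yaw units -0.02 shift after yaw, units [ 0.26 -0.02 -0.01]  shift now [ 0.26 -0.02 -0.01]
308 256 [[0.466 0.233 0.064]] [106 104 104]
308 262 [[0.468 0.233 0.067]] [76 75 74]
308 268 [[0.469 0.233 0.076]] [35 36 35]
308 274 [[0.468 0.234 0.085]] [38 37 38]
308 280 [[0.469 0.234 0.092]] [37 37 37]
308 286 [[0.466 0.234 0.105]] [46 44 45]
308 292 [[0.466 0.234 0.111]] [46 43 43]
308 298 [[0.466 0.234 0.117]] [44 42 42]
308 304 [[0.467 0.234 0.122]] [45 44 44]
308 310 [[0.467 0.234 0.127]] [44 43 43]
308 316 [[0.466 0.235 0.133]] [44 43 43]
308 322 [[0.467 0.235 0.137]] [45 44 43]
308 328 [[0.467 0.235 0.142]] [49 49 49]
308 334 [[0.443 0.235 0.183]] [88 86 87]
308 340 [[0.444 0.235 0.186]] [98 97 96]
316 256 [[0.466 0.238 0.065]] [133 130 130]
316 262 [[0.468 0.238 0.067]] [92 90 89]
316 268 [[0.469 0.238 0.075]] [37 37 37]
316 274 [[0.468 0.238 0.086]] [37 37 36]
316 280 [[0.468 0.238 0.092]] [37 37 37]
316 286 [[0.466 0.238 0.105]] [43 43 43]
316 292 [[0.466 0.238 0.111]] [42 41 41]
316 298 [[0
[... 246 characters left out ...]

316 334 [[0.443 0.237 0.183]] [88 85 87]
316 340 [[0.444 0.237 0.185]] [99 97 97]
325 256 [[0.466 0.243 0.064]] [134 132 131]
325 262 [[0.468 0.243 0.068]] [95 93 93]
325 268 [[0.469 0.243 0.075]] [36 36 36]
325 274 [[0.468 0.242 0.085]] [36 36 36]
325 280 [[0.468 0.242 0.092]] [37 37 37]
325 286 [[0.466 0.242 0.104]] [45 43 43]
325 292 [[0.466 0.242 0.111]] [44 43 43]
325 298 [[0.466 0.242 0.117]] [45 43 44]
325 304 [[0.467 0.242 0.121]] [43 41 42]
325 310 [[0.466 0.241 0.128]] [45 43 44]
325 316 [[0.466 0.241 0.134]] [43 43 42]
325 322 [[0.467 0.241 0.137]] [45 44 44]
325 328 [[0.466 0.241 0.143]] [50 48 49]
325 334 [[0.442 0.239 0.185]] [82 79 81]
325 340 [[0.443 0.239 0.186]] [84 83 83]
```

View pics/w4.png

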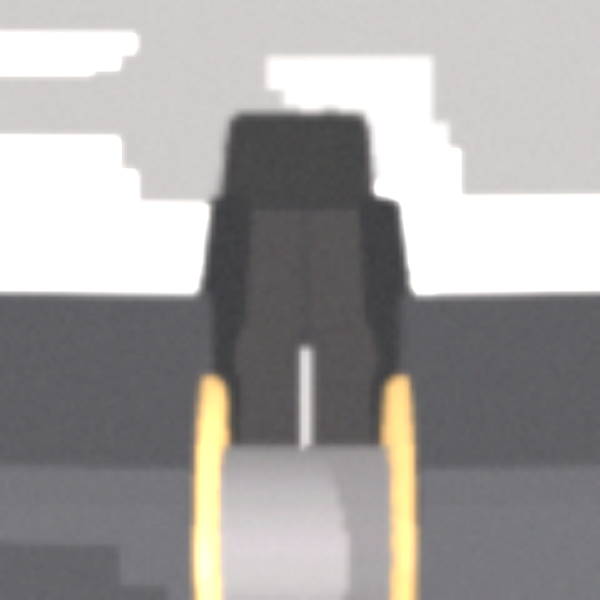

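The fingers sit on top of the knob: the tips are at about z 0.095 while the TCP reads 0.0766. So the real tips end about 19 mm behind the reported TCP. I raise, open, and check the tip height in depth before going lower.

Call:
servo_tool([
  [-0.3, 0, 0],
  [0, 0, 0],
  [0, 0, 0],
  [0, 0, 0],
  [0, 0, 0],
], yaw=[0, 0, 0, 0, 0], fingers=0.4)

```text
time: 5.2
position: [0.4761, 0.2382, 0.084]
tool_rot: [-0.017, 1.571, 0.017]
ft_force: [0.1, 0.4, -0.2]
grip_width: 0.351
```

```bash
python3 - <<'E'
from h import *
M,s=plan([.4757,.2377,.052],1.4)
im,d=ctrl.get_image('wrist'); cv2.imwrite('pics/w5.png',np.clip(cv2.resize(im[220:380,216:416],None,fx=4,fy=3.75).astype(int)*2,0,255).astype(np.uint8)[...,::-1])
P,u,v=wpts(d,np.ones((480,640),bool),M,s['position'])
q=(abs(P[:,0]-.475)<.013)&(abs(abs(P[:,1]-.2377)-.024)<.012)&(P[:,2]<.13)&(P[:,2]>.068)
h=np.histogram(P[q,2],np.arange(.068,.13,.003)); print(h[0])
q&=P[:,2]>.072; print(np.round([P[q].min(0),P[q].max(0)],3))
q=(P[:,2]>.08)&(P[:,2]<.098)&(abs(P[:,0]-.475)<.02)&(abs(P[:,1]-.236)<.011)
print(q.sum(),rect(P[q]),P[q].max(0))
E
```

```text
t 5.2 pos [0.4761 0.2382 0.084 ] xaxis [-0. -0. -1.] jaw 91.27 w 0.351 f [ 0.1  0.4 -0.2]
yaw units -0.02 shift after yaw, units [ 1.28 -0.02 -0.02]  shift now [ 1.28 -0.02 -0.02]
[  0   0   0   0   0   0   0   0   0   0   0   0  16 136 137 171 159 176
 155 175]
[[0.463 0.213 0.105]
 [0.486 0.262 0.13 ]]
1071 (array([475.9, 237.4]), array([16.3, 15.5]), 1.5) [0.48394312 0.24531571 0.09612174]
```

View pics/w5.png

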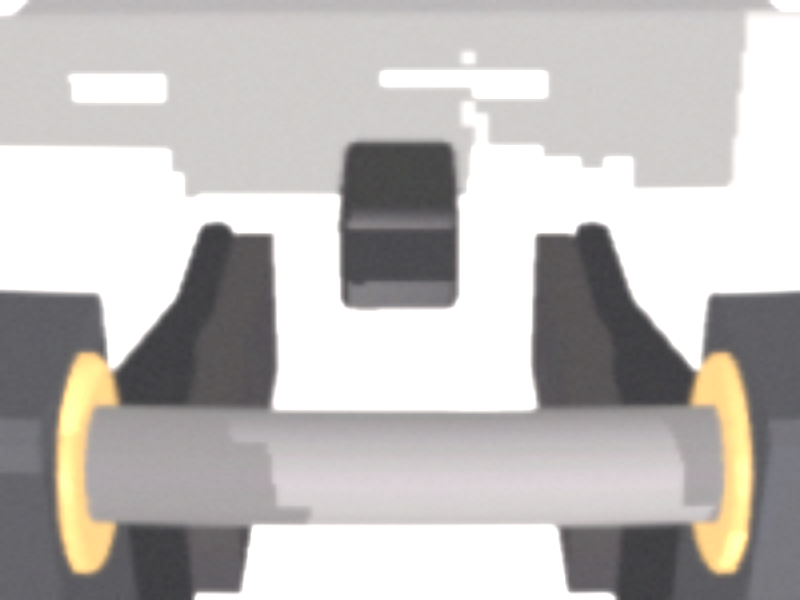

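The open tips measure z 0.106 at TCP 0.084, so they are about 22 mm above the TCP. A TCP of 0.049 therefore leaves the tips about 6 mm above the plate. I descend there.

Call:
servo_tool([
  [0.4, 0, 0],
  [0.4, 0, 0],
  [0.3, 0, 0],
  [0.2, 0, 0],
  [0, 0, 0],
], yaw=[0, 0, 0, 0, 0])

```text
time: 5.75
position: [0.4754, 0.2378, 0.0504]
tool_rot: [-0.018, 1.573, 0.016]
ft_force: [0.3, -0.8, 0.2]
grip_width: 0.401
```

```bash
python3 - <<'E'
from h import *
M,s=plan([.4757,.2377,.049],1.4)
im,d=ctrl.get_image('wrist'); cv2.imwrite('pics/w6.png',np.clip(cv2.resize(im[220:380,216:416],None,fx=4,fy=3.75).astype(int)*2,0,255).astype(np.uint8)[...,::-1])
P,u,v=wpts(d,np.ones((480,640),bool),M,s['position'])
q=(abs(P[:,0]-.475)<.013)&(abs(abs(P[:,1]-.2377)-.024)<.012)&(P[:,2]<.13)&(P[:,2]>.06)
h=np.histogram(P[q,2],np.arange(.06,.13,.003)); print(h[0])
E
```

```text
t 5.75 pos [0.4754 0.2378 0.0504] xaxis [-0.002 -0.001 -1.   ] jaw 91.27 w 0.401 f [ 0.3 -0.8  0.2]
yaw units -0.02 shift after yaw, units [ 0.05 -0.    0.01]  shift now [ 0.05 -0.    0.01]
[  13 2456   16    0   98  131  153  171  176  182  173  180  238  248
  192  195  257  272  276  117  452  102  104]
```

View pics/w6.png

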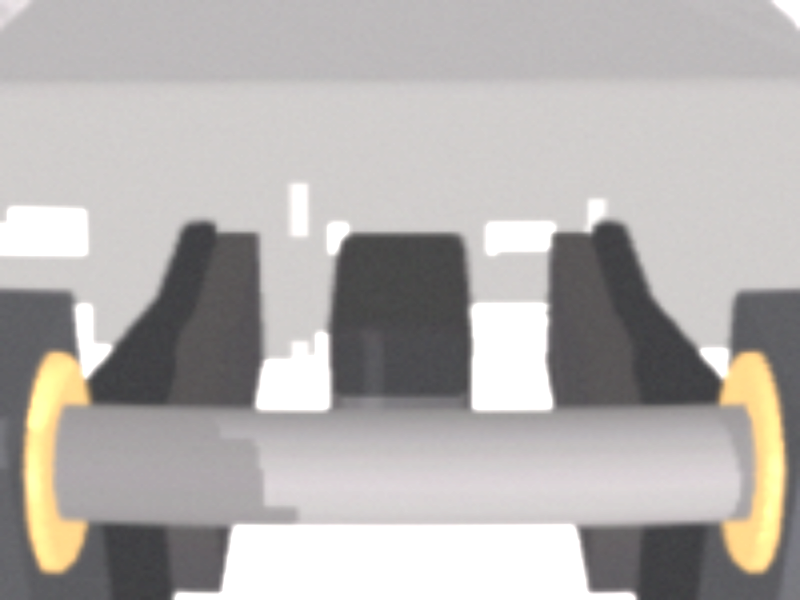

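The knob is now fully between the pads, with the tips at 0.072 and the plate at 0.0645. I close lightly.

Call:
servo_tool([
  [0.05, 0, 0],
  [0, 0, 0],
  [0, 0, 0],
  [0, 0, 0],
  [0, 0, 0],
], yaw=[0, 0, 0, 0, 0], fingers=0, grip_force=5)

```text
time: 6.3
position: [0.4764, 0.2383, 0.0507]
tool_rot: [-0.017, 1.57, 0.018]
ft_force: [0.1, -0.8, 2.3]
grip_width: 0.183
```

Call:
servo_tool([
  [0, 0, 0],
  [-0.1, 0, 0],
  [-0.1, 0, 0],
  [-0.1, 0, 0.02],
  [-0.1, 0, 0.02],
], yaw=[0, 0, 0, 0, 0])

```text
time: 6.8
position: [0.4771, 0.2382, 0.0605]
tool_rot: [-0.017, 1.571, 0.017]
ft_force: [-0.6, -0.5, -1.1]
grip_width: 0.184
```

```bash
cat >> h.py <<'E'
def lidcheck(name):
    M,s=plan([0,0,0],1.4)
    im,d=ctrl.get_image('wrist'); cv2.imwrite('pics/%s.png'%name,im[...,::-1])
    T=[(316,200),(270,230),(365,230)]
    P,u,v=wpts(d,np.ones((480,640),bool),M,s['position'])
    x,y,z=s['position']
    q=(abs(P[:,1]-y)<.06)&(P[:,0]>x-.027)&(P[:,0]<x-.012)&(P[:,2]<z+.04)&(P[:,2]>z-.06)
    A=P[q]; print(len(A))
    if len(A)>50:
        # rough plane fit
        for _ in range(4):
            c=np.linalg.lstsq(np.c_[A[:,:2],np.ones(len(A))],A[:,2],rcond=None)[0]
            r=abs(A[:,2]-np.c_[A[:,:2],np.ones(len(A))]@c); A=A[r<max(.002,1.5*np.median(r))]
        print('lid plane slope x,y (rad)',np.arctan(c[:2]).round(3),len(A),'z at front',A[:,2].mean().round(4))
E
python3 -c "
from h import *
lidcheck('w7')
im,d=ctrl.get_image('side'); cv2.imwrite('pics/s7.png',cv2.resize(im[100:260,220:420],None,fx=4,fy=3.75)[...,::-1])"
```

```text
t 6.8 pos [0.4771 0.2382 0.0605] xaxis [-0. -0. -1.] jaw 91.26 w 0.184 f [-0.6 -0.5 -1.1]
yaw units -0.02 shift after yaw, units [  2.42  -9.06 -19.31]  shift now [  2.42  -9.1  -19.29]
11668
lid plane slope x,y (rad) [1.15  0.049] 3044 z at front 0.0671
```

View pics/s7.png

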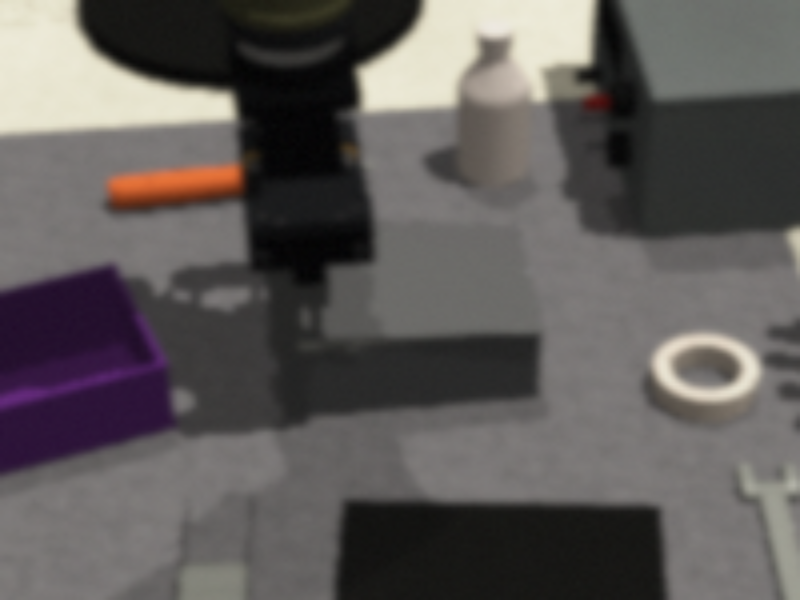

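The lid is pivoting, with its front edge raised. I continue along the arc.

Call:
servo_tool([
  [-0.2, 0, 0.05],
  [-0.22, 0, 0.06],
  [-0.22, 0, 0.07],
  [-0.22, 0, 0.07],
  [-0.2, 0, 0.07],
], yaw=[0, 0, 0, 0, 0])

```text
time: 7.4
position: [0.4856, 0.2385, 0.0876]
tool_rot: [-0.017, 1.57, 0.018]
ft_force: [0.1, -0.6, -2.1]
grip_width: 0.183
```

Call:
servo_tool([
  [0, 0, 0],
  [0, 0, 0],
  [0, 0, 0],
  [0, 0, 0],
  [0, 0, 0],
], yaw=[0, 0, 0, 0, 0])

```text
time: 7.9
position: [0.4852, 0.2384, 0.0867]
tool_rot: [-0.017, 1.571, 0.017]
ft_force: [0.3, -1.2, -0.9]
grip_width: 0.189
```

```bash
python3 -c "
from h import *
lidcheck('w8')
im,d=ctrl.get_image('side'); cv2.imwrite('pics/s8.png',cv2.resize(im[100:260,220:420],None,fx=4,fy=3.75)[...,::-1])
P,u,v=unproj('side',d,np.ones((480,640),bool))
for x0 in np.arange(.51,.63,.02):
    q=(abs(P[:,0]-x0)<.005)&(abs(P[:,1]-.20)<.03)&(P[:,2]>.055); print(round(x0,2),q.sum(),np.round(np.median(P[q,2]),4) if q.sum() else '')"
```

```text
t 7.9 pos [0.4852 0.2384 0.0867] xaxis [ 0.  0. -1.] jaw 91.27 w 0.189 f [ 0.3 -1.2 -0.9]
yaw units -0.02 shift after yaw, units [  3.47  -9.06 -19.63]  shift now [  3.47  -9.1  -19.61]
6834
lid plane slope x,y (rad) [-0.245 -0.006] 6291 z at front 0.1045
0.51 654 0.376
0.53 204 0.467
0.55 62 0.0812
0.57 59 0.0751
0.59 64 0.071
0.61 56 0.0657
```

View pics/s8.png

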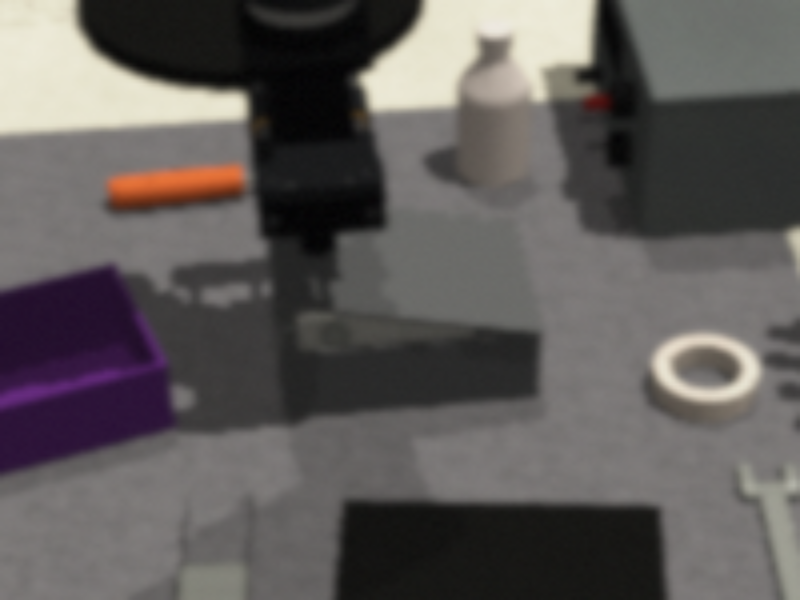

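View pics/w8.png

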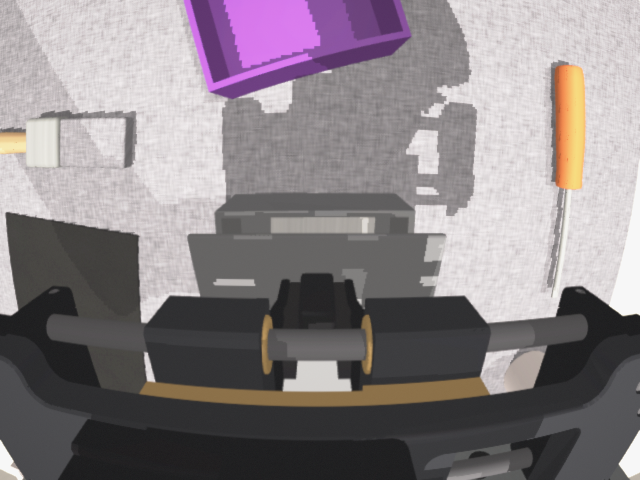

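The side view shows the lid tipped, with its back edge on the rim at crop pixel (535,330). The plane fit gives a slope of 0.245 rad, and the back is at z about 0.065. I tighten the grip and lift.

Call:
servo_tool([
  [0, 0, 0],
  [0, 0, 0],
  [0, 0, 0],
  [-0.2, 0, 0],
  [-0.4, 0, 0],
], yaw=[0, 0, 0, 0, 0], fingers=0, grip_force=50)

```text
time: 8.5
position: [0.4842, 0.238, 0.1014]
tool_rot: [-0.018, 1.573, 0.016]
ft_force: [0.1, -0.0, -1.4]
grip_width: 0.176
```

Call:
servo_tool([
  [-0.4, 0, 0],
  [-0.5, 0, 0],
  [-0.5, 0, 0],
  [-0.5, 0, 0],
  [-0.4, 0, 0],
], yaw=[0, 0, 0, 0, 0])

```text
time: 9.0
position: [0.4856, 0.2386, 0.1611]
tool_rot: [-0.017, 1.569, 0.018]
ft_force: [-0.9, 0.5, -1.4]
grip_width: 0.177
```

```bash
python3 -c "
from h import *
lidcheck('w9')
im,d=ctrl.get_image('side'); cv2.imwrite('pics/s9.png',cv2.resize(im[100:260,220:420],None,fx=4,fy=3.75)[...,::-1])
"
```

```text
t 9.0 pos [0.4856 0.2386 0.1611] xaxis [ 0.001  0.001 -1.   ] jaw 91.26 w 0.177 f [-0.9  0.5 -1.4]
yaw units -0.02 shift after yaw, units [  6.41  -9.07 -19.66]  shift now [  6.41  -9.12 -19.64]
6386
lid plane slope x,y (rad) [-0.249 -0.005] 6338 z at front 0.1788
```

View pics/s9.png

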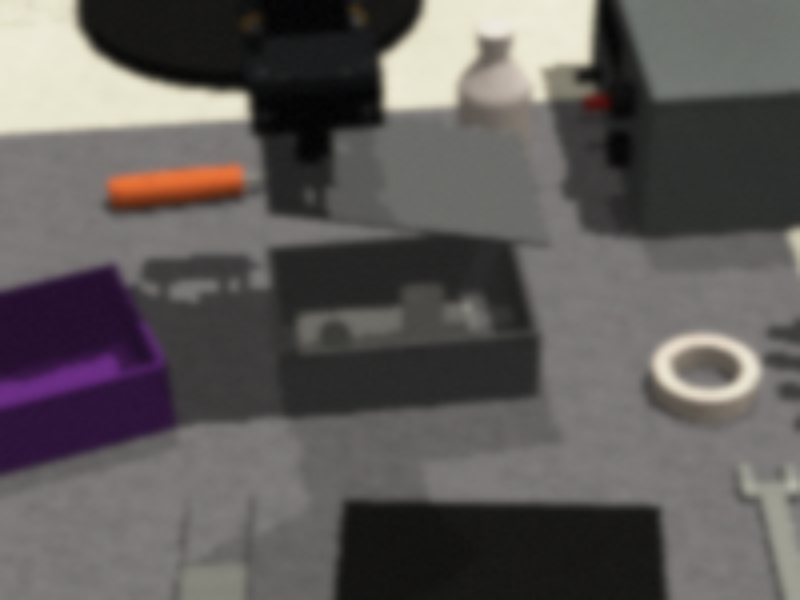

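The lid is held firmly at 0.249 rad. The open tub shows the tray, with the handle at crop (422,305) and the ball at (335,330). Now I carry the lid over the pad.

Call:
servo_tool([
  [0, -0.5, 0.1],
  [0, -0.8, 0.1],
  [0, -0.9, 0.1],
  [0, -0.9, 0.2],
  [0, -0.9, 0.2],
], yaw=[0, 0, 0, 0, 0])

```text
time: 9.6
position: [0.5045, 0.1365, 0.1584]
tool_rot: [-0.018, 1.572, 0.016]
ft_force: [-0.4, 1.0, -1.5]
grip_width: 0.18
```

Call:
servo_tool([
  [0, -0.9, 0.2],
  [0, -0.9, 0.2],
  [0, -0.9, 0.1],
  [0, -0.9, 0.1],
  [0, -0.7, 0],
], yaw=[0, 0, 0, 0, 0])

```text
time: 10.1
position: [0.5217, 0.0286, 0.1584]
tool_rot: [-0.017, 1.572, 0.015]
ft_force: [-0.1, 0.2, -1.8]
grip_width: 0.179
```

Call:
servo_tool([
  [0, -0.5, 0],
  [0, -0.2, 0],
  [0, 0, 0],
  [0, 0, 0],
  [0, 0, 0],
], yaw=[0, 0, 0, 0, 0])

```text
time: 10.6
position: [0.5226, 0.0154, 0.1593]
tool_rot: [-0.018, 1.571, 0.019]
ft_force: [1.2, 0.1, -1.7]
grip_width: 0.175
```

```bash
python3 -c "
from h import *
plan([.522,0,.05],1.3)
lidcheck('w10')
"
```

```text
t 10.6 pos [0.5226 0.0154 0.1593] xaxis [-0.  0. -1.] jaw 91.37 w 0.175 f [ 1.2  0.1 -1.7]
yaw units 0.01 shift after yaw, units [ 4.37 -0.62 -0.04]  shift now [ 4.37 -0.62 -0.04]
t 10.6 pos [0.5226 0.0154 0.1593] xaxis [-0.  0. -1.] jaw 91.37 w 0.175 f [ 1.2  0.1 -1.7]
yaw units -0.01 shift after yaw, units [  6.37  -0.11 -20.91]  shift now [  6.37  -0.12 -20.91]
6381
lid plane slope x,y (rad) [-0.249 -0.006] 6335 z at front 0.1771
```

View pics/w10.png

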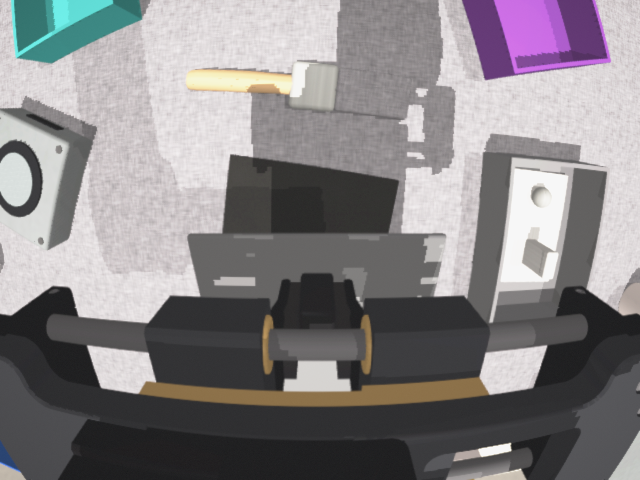

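The lid is over the pad, and the brush at (260,82) is clear. I lower it.

Call:
servo_tool([
  [0.5, -0.3, 0],
  [0.9, -0.3, 0],
  [0.9, 0, 0],
  [0.9, 0, 0],
  [0.5, 0, 0],
], yaw=[0, 0, 0, 0, 0])

```text
time: 11.15
position: [0.5213, -0.0013, 0.0642]
tool_rot: [-0.018, 1.574, 0.017]
ft_force: [-0.2, -0.0, -0.8]
grip_width: 0.178
```

Call:
servo_tool([
  [0.4, 0, 0],
  [0.2, 0, 0],
  [0.15, 0, 0],
  [0, 0, 0],
  [0, 0, 0],
], yaw=[0, 0, 0, 0, 0])

```text
time: 11.65
position: [0.5236, -0.0008, 0.0488]
tool_rot: [-0.017, 1.569, 0.018]
ft_force: [-0.2, -0.3, -0.8]
grip_width: 0.177
```

```bash
python3 -c "
from h import *
plan([.522,0,.036],1.3)
lidcheck('w11')
"
```

```text
t 11.65 pos [ 0.5236 -0.0008  0.0488] xaxis [ 0.001  0.    -1.   ] jaw 91.27 w 0.177 f [-0.2 -0.3 -0.8]
yaw units -0.0 shift after yaw, units [ 0.51  0.03 -0.06]  shift now [ 0.51  0.03 -0.06]
t 11.65 pos [ 0.5236 -0.0008  0.0488] xaxis [ 0.001  0.    -1.   ] jaw 91.27 w 0.177 f [-0.2 -0.3 -0.8]
yaw units -0.02 shift after yaw, units [  1.92   0.54 -20.94]  shift now [  1.92   0.5  -20.94]
9876
lid plane slope x,y (rad) [-0.24  -0.005] 5023 z at front 0.0661
```

Call:
servo_tool([
  [0.15, 0, 0],
  [0.15, 0, 0],
  [0.12, 0, 0],
  [0, 0, 0],
  [0, 0, 0],
], yaw=[0, 0, 0, 0, 0])

```text
time: 12.2
position: [0.5229, -0.0008, 0.0374]
tool_rot: [-0.017, 1.571, 0.017]
ft_force: [-0.1, 0.2, -1.2]
grip_width: 0.178
```

Call:
servo_tool([
  [0.08, 0, 0],
  [0.08, 0, 0],
  [0, 0, 0],
  [0, 0, 0],
  [0, 0, 0],
], yaw=[0, 0, 0, 0, 0])

```text
time: 12.7
position: [0.5231, -0.0008, 0.0337]
tool_rot: [-0.017, 1.57, 0.017]
ft_force: [0.9, -0.6, -1.5]
grip_width: 0.178
```

Call:
servo_tool([
  [0.1, 0, 0],
  [0.1, 0, 0],
  [0, 0, 0],
  [0, 0, 0],
  [0, 0, 0],
], yaw=[0, 0, 0, 0, 0])

```text
time: 13.2
position: [0.5227, -0.0008, 0.0288]
tool_rot: [-0.017, 1.571, 0.018]
ft_force: [-4.5, -0.0, 5.1]
grip_width: 0.184
```

```bash
python3 -c "
from h import *
lidcheck('w12')
im,d=ctrl.get_image('side'); cv2.imwrite('pics/s12.png',cv2.resize(im[180:320,240:440],None,fx=4,fy=4)[...,::-1])
"
```

```text
t 13.2 pos [ 0.5227 -0.0008  0.0288] xaxis [-0.001  0.    -1.   ] jaw 91.27 w 0.184 f [-4.5 -0.   5.1]
yaw units -0.02 shift after yaw, units [  1.17   0.54 -20.9 ]  shift now [  1.17   0.49 -20.9 ]
8832
lid plane slope x,y (rad) [-0.191 -0.004] 4631 z at front 0.0456
```

View pics/s12.png

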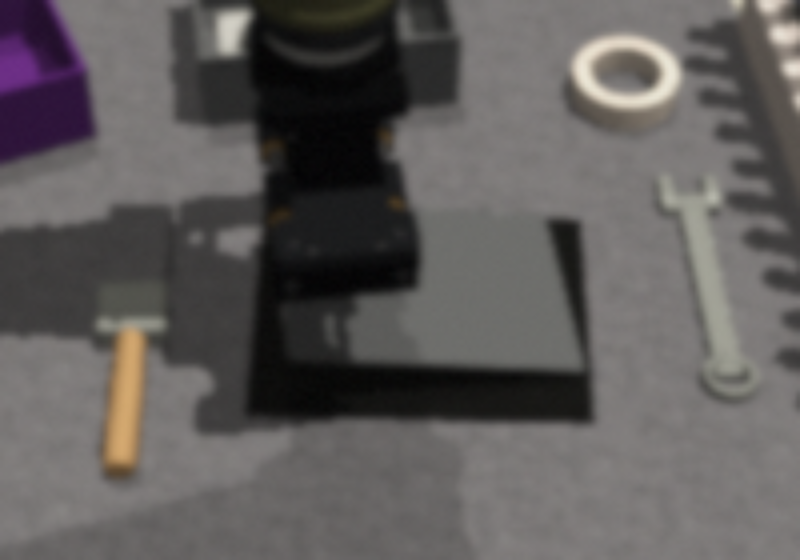

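The back edge has touched and the lid is pivoting, now at 0.19 rad. I loosen the grip and lower it flat.

Call:
servo_tool([
  [0, 0, 0],
  [0, 0, 0],
  [0.15, 0, -0.05],
  [0.2, 0, -0.05],
  [0.2, 0, -0.05],
], yaw=[0, 0, 0, 0, 0], grip_force=4)

```text
time: 13.8
position: [0.5189, -0.0009, 0.0141]
tool_rot: [-0.017, 1.571, 0.017]
ft_force: [-1.3, 0.3, -0.2]
grip_width: 0.183
```

Call:
servo_tool([
  [0.15, 0, -0.05],
  [0.15, 0, -0.04],
  [0, 0, 0],
  [0, 0, 0],
  [0, 0, 0],
], yaw=[0, 0, 0, 0, 0])

```text
time: 14.3
position: [0.5171, -0.001, 0.0075]
tool_rot: [-0.017, 1.57, 0.017]
ft_force: [0.7, 0.2, -0.5]
grip_width: 0.185
```

```bash
python3 -c "
from h import *
lidcheck('w13')
"
```

```text
t 14.3 pos [ 0.5171 -0.001   0.0075] xaxis [ 0.  0. -1.] jaw 91.26 w 0.185 f [ 0.7  0.2 -0.5]
yaw units -0.02 shift after yaw, units [  0.29   0.54 -20.68]  shift now [  0.29   0.49 -20.68]
7514
lid plane slope x,y (rad) [-0.022  0.   ] 5047 z at front 0.0216
```

View pics/w13.png

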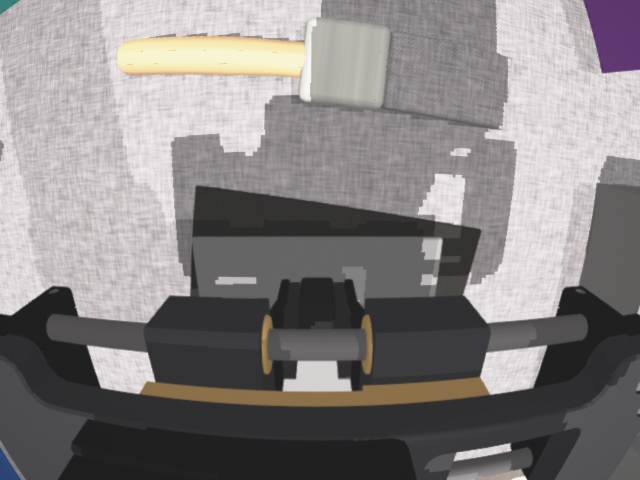

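Call:
servo_tool([
  [0.12, 0, -0.02],
  [0.1, 0, 0],
  [0, 0, 0],
  [0, 0, 0],
  [0, 0, 0],
], yaw=[0, 0, 0, 0, 0])

```text
time: 14.85
position: [0.5164, -0.0009, 0.0018]
tool_rot: [-0.017, 1.571, 0.017]
ft_force: [0.5, 0.7, -0.7]
grip_width: 0.182
```

```bash
python3 -c "
from h import *
lidcheck('w14')
"
```

```text
t 14.85 pos [ 0.5164 -0.0009  0.0018] xaxis [-0.  0. -1.] jaw 91.27 w 0.182 f [ 0.5  0.7 -0.7]
yaw units -0.02 shift after yaw, units [  0.08   0.54 -20.65]  shift now [  0.08   0.49 -20.65]
7187
lid plane slope x,y (rad) [0.028 0.002] 5512 z at front 0.0152
```

Call:
servo_tool([
  [0.06, 0, 0],
  [0, 0, 0],
  [0, 0, 0],
  [0, 0, 0],
  [0, 0, 0],
], yaw=[0, 0, 0, 0, 0])

```text
time: 15.4
position: [0.5167, -0.001, 0.0004]
tool_rot: [-0.017, 1.57, 0.017]
ft_force: [-0.4, -0.3, 0.2]
grip_width: 0.183
```

Call:
servo_tool([
  [0, 0, 0],
  [0, 0, 0],
  [0, 0, 0],
  [0, 0, 0],
  [0, 0, 0],
], yaw=[0, 0, 0, 0, 0], fingers=0.4)

```text
time: 15.9
position: [0.5165, -0.001, 0.0004]
tool_rot: [-0.017, 1.571, 0.017]
ft_force: [0.4, 0.5, -0.4]
grip_width: 0.397
```

Call:
servo_tool([
  [-0.3, 0, 0],
  [-0.8, 0, 0],
  [-1, 0, 0],
  [-1, 0, 0],
  [-1, 0, 0],
], yaw=[0, 0, 0, 0, 0])

```text
time: 16.4
position: [0.5165, -0.0011, 0.1044]
tool_rot: [-0.017, 1.57, 0.017]
ft_force: [0.3, 0.4, 0.5]
grip_width: 0.403
```

Call:
servo_tool([
  [-1, 0.5, 0],
  [-1, 0.8, 0],
  [-1, 0.8, 0],
  [0, 0.8, 0],
  [0, 0.8, 0],
], yaw=[0, 0, 0, 0, 0])

```text
time: 16.9
position: [0.5152, 0.0924, 0.1798]
tool_rot: [-0.016, 1.568, 0.018]
ft_force: [0.3, 0.4, -0.6]
grip_width: 0.401
```

```bash
python3 - <<'E'
from h import *
im,d=ctrl.get_image('side'); cv2.imwrite('pics/s15.png',im[...,::-1])
P,u,v=unproj('side',d,np.ones((480,640),bool))
q=(abs(P[:,0]-.575)<.12)&(abs(P[:,1])<.09)&(P[:,2]<.02)&(P[:,2]>.008)
A=P[q]; c=np.linalg.lstsq(np.c_[A[:,:2],np.ones(len(A))],A[:,2],rcond=None)[0]
print(q.sum(),np.median(A,0),rect(A),'slopes',c[:2])
M,s=plan([.56,.238,.25],1.3)
im,d=ctrl.get_image('wrist'); cv2.imwrite('pics/w15.png',im[...,::-1])
for l in ('ball_center','tray_handle'):
  for r in ctrl.search_frame('wrist',l)[:2]: print(l,r['score'],r['extent'])
P,u,v=wpts(d,np.ones((480,640),bool),M,s['position'])
def show(n,q):
    print(n,q.sum(), (np.round(P[q].min(0),4),np.round(P[q].max(0),4),rect(P[q])) if q.sum()>4 else '')
inn=(abs(P[:,0]-.535)<.075)&(abs(P[:,1]-.238)<.05)
show('handle top',inn&(P[:,2]>.05)&(P[:,2]<.062))
show('tray top',inn&(abs(P[:,2]-.010)<.0025))
show('ball',inn&(P[:,2]>.02)&(P[:,2]<.033)&(P[:,0]<.535))
E
```

```text
2886 [ 0.57580781 -0.00692837  0.01240195] (array([5.746e+02, 2.000e-01]), array([176.2, 129.5]), 1.3) slopes [ 0.00093265 -0.00126262]
t 16.95 pos [0.5143 0.0969 0.179 ] xaxis [ 0.002  0.003 -1.   ] jaw 91.53 w 0.396 f [-0.8  2.8  0.5]
yaw units 0.04 shift after yaw, units [-2.82  5.61  1.96]  shift now [-2.82  5.6   1.98]
ball_center 0.89 [455.3, 188.3, 474.2, 209.4]
ball_center 0.6 [0.0, 128.5, 47.0, 246.4]
tray_handle 0.88 [411.8, 169.5, 495.2, 282.6]
tray_handle 0.62 [0.0, 129.8, 48.0, 246.3]
handle top 432 (array([0.5378, 0.2337, 0.05  ]), array([0.5662, 0.2482, 0.0585]), (array([552., 241.]), array([14.4, 28.3]), 89.8))
tray top 6138 (array([0.4664, 0.203 , 0.0075]), array([0.5883, 0.281 , 0.0125]), (array([527.3, 241.8]), array([ 77.6, 121.4]), 89.5))
ball 346 (array([0.4811, 0.2311, 0.0201]), array([0.502 , 0.2515, 0.0303]), (array([491.5, 241.3]), array([20.8, 20.3]), 1.1))
```

View pics/s15.png

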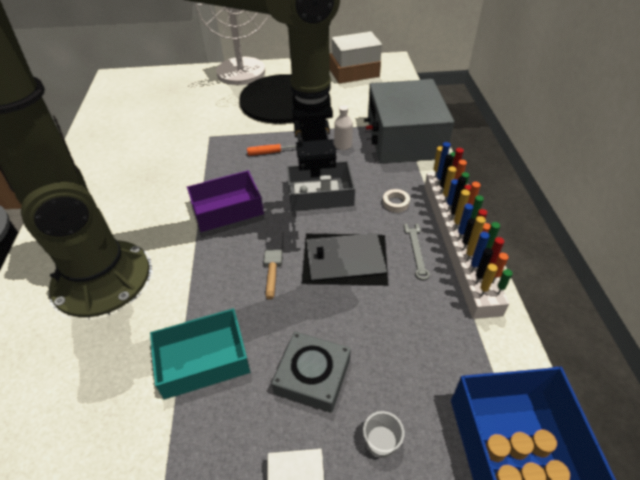

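View pics/w15.png

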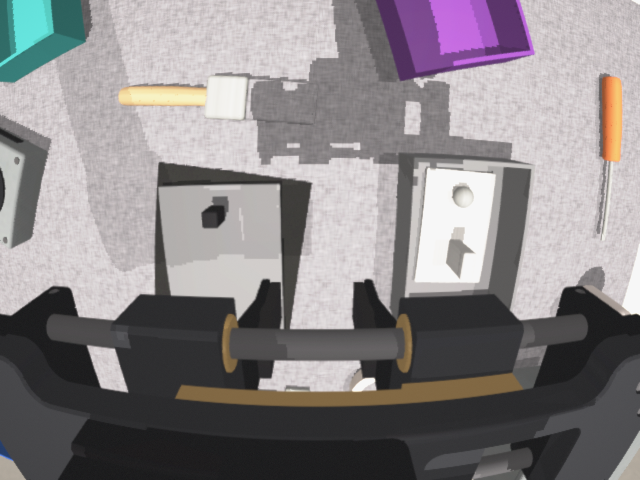

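The side view shows the lid flat on the pad at (345,257): centre (0.575, 0), top at z 0.0124, slope about 0. In the wrist view the handle is at (460,262), measured 14 x 28 mm at (0.552, 0.241). The ball is at (463,196), 60 mm in front. I move above the handle.

Call:
servo_tool([
  [0, 1, 0.3],
  [0, 1, 0.3],
  [0, 1, 0.3],
  [0, 1, 0.3],
  [0, 1, 0.3],
], yaw=[0.3, 0, 0, 0, 0])

```text
time: 17.6
position: [0.5531, 0.2153, 0.1779]
tool_rot: [0.009, 1.571, -0.01]
ft_force: [0.4, -0.6, 0.6]
grip_width: 0.402
```

Call:
servo_tool([
  [0, 0.6, 0],
  [0, 0, 0],
  [0, 0, 0],
  [0, 0, 0],
  [0, 0, 0],
], yaw=[0, 0, 0, 0, 0])

```text
time: 18.1
position: [0.5527, 0.2297, 0.1782]
tool_rot: [0.009, 1.57, -0.009]
ft_force: [-0.4, -0.3, 0.3]
grip_width: 0.399
```

```bash
cat >> h.py <<'E'
def tray(name,tgt):
    M,s=plan(tgt,-0.5)
    im,d=ctrl.get_image('wrist'); cv2.imwrite('pics/%s.png'%name,im[...,::-1])
    P,u,v=wpts(d,np.ones((480,640),bool),M,s['position'])
    def show(n,q):
        print(n,q.sum(), (np.round(P[q].min(0),4),np.round(P[q].max(0),4),rect(P[q])) if q.sum()>4 else '')
    inn=(abs(P[:,0]-.535)<.075)&(abs(P[:,1]-.238)<.05)
    show('handle top',inn&(P[:,2]>.052)&(P[:,2]<.062)&(abs(P[:,1]-.241)<.014))
    show('tray top',inn&(abs(P[:,2]-.010)<.0025))
    show('ball',inn&(P[:,2]>.02)&(P[:,2]<.033)&(P[:,0]<.535))
    q=inn&(abs(P[:,1]-.241)<.03)&(P[:,2]>.063)&(abs(P[:,0]-.552)<.013); print('fingertip min z',np.sort(P[q,2])[:8:4] if q.any() else '')
E
python3 -c "
from h import *
tray('w16',[.552,.241,.0])"
```

```text
t 18.1 pos [0.5527 0.2297 0.1782] xaxis [ 0. -0. -1.] jaw 89.34 w 0.399 f [-0.4 -0.3  0.3]
yaw units -0.03 shift after yaw, units [ 7.13  0.46 -0.03]  shift now [ 7.13  0.46 -0.04]
handle top 505 (array([0.5376, 0.235 , 0.0526]), array([0.5651, 0.2481, 0.0588]), (array([551.3, 241.6]), array([13. , 27.5]), 89.7))
tray top 8531 (array([0.4667, 0.2038, 0.0075]), array([0.5876, 0.2801, 0.0125]), (array([527.2, 242.1]), array([ 76.3, 120.6]), 89.7))
ball 442 (array([0.4812, 0.2316, 0.0201]), array([0.5025, 0.2527, 0.0309]), (array([491.8, 242.1]), array([21.1, 21.2]), 89.8))
fingertip min z [0.20027662 0.20064374]
```

View pics/w16.png

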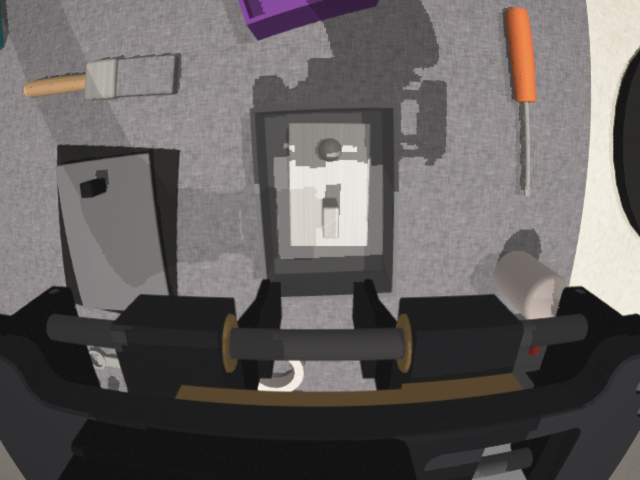

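The handle is at (331,217), measured (0.5515, 0.2417). I check the clearance of the gripper body over the rim.

```bash
python3 - <<'E'
from h import *
M,s=plan([.5515,.2417,.06],-0.5)
im,d=ctrl.get_image('wrist'); P,u,v=wpts(d,np.ones((480,640),bool),M,s['position'])
L=(P-s['position'])@M   # tool coords
for a,b in ((-.1,-.07),(-.07,-.05),(-.05,-.035),(-.035,-.015),(.015,.035),(.035,.05),(.05,.07),(.07,.1)):
    q=(L[:,1]>a)&(L[:,1]<b)&(abs(L[:,2])<.05)&(L[:,0]<0)
    print(a,b,np.round(np.sort(L[q,0])[-40:][:1],3))
E
```

```text
t 18.15 pos [0.5527 0.23   0.1782] xaxis [ 0. -0. -1.] jaw 89.36 w 0.402 f [-0.2 -0.3  1.2]
yaw units -0.02 shift after yaw, units [ 4.73  0.47 -0.05]  shift now [ 4.73  0.47 -0.05]
-0.1 -0.07 [-0.093]
-0.07 -0.05 [-0.105]
-0.05 -0.035 [-0.098]
-0.035 -0.015 [-0.024]
0.015 0.035 [-0.024]
0.035 0.05 [-0.098]
0.05 0.07 [-0.104]
0.07 0.1 [-0.093]
```

Call:
servo_tool([
  [0.5, 0.46, -0.04],
  [1, 0, 0],
  [1, 0, 0],
  [1, 0, 0],
  [0.6, 0, 0],
], yaw=[-0.03, 0, 0, 0, 0])

```text
time: 18.7
position: [0.5498, 0.2431, 0.0723]
tool_rot: [0.003, 1.574, -0.005]
ft_force: [-0.0, -0.2, -0.7]
grip_width: 0.398
```

```bash
python3 -c "
from h import *
tray('w17',[.5515,.2417,.004])"
```

```text
t 18.7 pos [0.5498 0.2431 0.0723] xaxis [-0.003 -0.001 -1.   ] jaw 89.7 w 0.398 f [-0.  -0.2 -0.7]
yaw units 0.03 shift after yaw, units [ 2.73 -0.05  0.08]  shift now [ 2.73 -0.05  0.08]
handle top 1052 (array([0.5373, 0.2349, 0.0521]), array([0.5655, 0.2486, 0.0586]), (array([551.4, 241.8]), array([13.3, 28. ]), 89.0))
tray top 15818 (array([0.4669, 0.203 , 0.0079]), array([0.5876, 0.2807, 0.0125]), (array([527.2, 241.8]), array([ 76.8, 120.5]), 89.5))
ball 866 (array([0.4808, 0.2321, 0.02  ]), array([0.5019, 0.2525, 0.0309]), (array([491.3, 242.4]), array([20.4, 21. ]), 88.4))
fingertip min z [0.09441537 0.09491616]
```

The body is at least 90 mm above the TCP, so there is ample clearance. I descend to a TCP height of about 0.

Call:
servo_tool([
  [0.6, -0.05, 0.03],
  [0.8, 0, 0],
  [0.8, 0, 0],
  [0.6, 0, 0],
  [0, 0, 0],
], yaw=[0, 0, 0, 0, 0])

```text
time: 19.25
position: [0.551, 0.241, 0.0033]
tool_rot: [0.004, 1.574, -0.006]
ft_force: [-0.1, 0.1, 0.1]
grip_width: 0.401
```

Call:
servo_tool([
  [0, 0, 0],
  [0, 0, 0],
  [0, 0, 0],
  [0, 0, 0],
  [0, 0, 0],
], yaw=[0, 0, 0, 0, 0])

```text
time: 19.75
position: [0.5526, 0.2418, 0.0059]
tool_rot: [0.005, 1.57, -0.004]
ft_force: [0.3, -0.4, -0.7]
grip_width: 0.4
```

```bash
python3 -c "
from h import *
tray('w18',[.5515,.2417,.0])"
```

```text
t 19.75 pos [0.5526 0.2418 0.0059] xaxis [ 0.001  0.    -1.   ] jaw 89.65 w 0.4 f [ 0.3 -0.4 -0.7]
yaw units 0.02 shift after yaw, units [ 0.24 -0.01 -0.05]  shift now [ 0.24 -0.01 -0.05]
handle top 1141 (array([0.537 , 0.2348, 0.052 ]), array([0.5525, 0.2486, 0.0582]), (array([544.8, 241.7]), array([13.6, 15.6]), 89.0))
tray top 24450 (array([0.4664, 0.2032, 0.0077]), array([0.58  , 0.2805, 0.0125]), (array([523.3, 241.8]), array([ 76.7, 113.2]), 89.3))
ball 1695 (array([0.4812, 0.2313, 0.02  ]), array([0.5021, 0.2529, 0.031 ]), (array([491.7, 242. ]), array([21.4, 20.7]), 76.6))
fingertip min z [0.06301474 0.0630631 ]
```

View pics/w18.png

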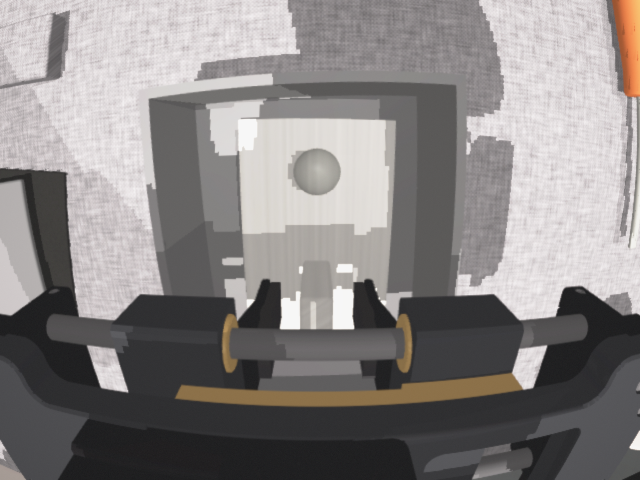

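The handle is centred between the fingers at (316,295), and the ball is seated at (317,172). I close gently first, then firmly.

Call:
servo_tool([
  [0.2, 0, -0.04],
  [0, 0, 0],
  [0, 0, 0],
  [0, 0, 0],
  [0, 0, 0],
], yaw=[0, 0, 0, 0, 0], fingers=0, grip_force=6)

```text
time: 20.3
position: [0.5512, 0.2416, 0.0002]
tool_rot: [0.005, 1.571, -0.005]
ft_force: [0.1, -0.2, -1.8]
grip_width: 0.162
```

Call:
servo_tool([
  [0, 0, 0],
  [0, 0, 0],
  [0, 0, 0],
  [0, 0, 0],
  [0, 0, 0],
], yaw=[0, 0, 0, 0, 0], grip_force=60)

```text
time: 20.8
position: [0.5514, 0.2416, 0.0004]
tool_rot: [0.005, 1.571, -0.005]
ft_force: [-0.8, 0.5, -1.6]
grip_width: 0.159
```

Call:
servo_tool([
  [-0.05, 0, 0],
  [-0.1, 0, 0],
  [-0.15, 0, 0],
  [-0.15, 0, 0],
  [-0.15, 0, 0],
], yaw=[0, 0, 0, 0, 0])

```text
time: 21.3
position: [0.5515, 0.2418, 0.0159]
tool_rot: [0.005, 1.57, -0.005]
ft_force: [-0.1, 0.3, -1.7]
grip_width: 0.157
```

```bash
cat >> h.py <<'E'
def held(name,tgt,yaw=-.5):
    M,s=plan(tgt,yaw)
    im,d=ctrl.get_image('wrist'); cv2.imwrite('pics/%s.png'%name,im[...,::-1])
    P,u,v=wpts(d,np.ones((480,640),bool),M,s['position'])
    L=(P-s['position'])@M
    q=(abs(L[:,1])<.033)&(L[:,2]<-.02)&(L[:,2]>-.08)&(L[:,0]<.015)&(L[:,0]>-.03)&(np.hypot(L[:,1],L[:,2]+.06)>.017)
    A=P[q]
    for _ in range(5):
        c=np.linalg.lstsq(np.c_[A[:,:2],np.ones(len(A))],A[:,2],rcond=None)[0]
        r=abs(A[:,2]-np.c_[A[:,:2],np.ones(len(A))]@c); A=A[r<max(.0015,1.5*np.median(r))]
    print('tray slope',np.arctan(c[:2]).round(3),len(A),'z',A[:,2].mean().round(4))
    pl=np.c_[P[:,:2],np.ones(len(P))]@c
    q=(np.hypot(L[:,1],L[:,2]+.06)<.02)&(P[:,2]-pl>.006)&(P[:,2]-pl<.03)
    B=P[q]
    if len(B)>20:
        f=np.linalg.lstsq(np.c_[2*B,np.ones(len(B))],(B**2).sum(1),rcond=None)[0]
        print('ball fit',f[:3].round(4),'r',np.sqrt(f[3]+f[:3]@f[:3]).round(4),'above plate',round(float(f[2]-c@[f[0],f[1],1]),4),'n',len(B),rect(B))
E
python3 -c "
from h import *
held('w19',[.5515,.2417,.17])"
```

```text
t 21.3 pos [0.5515 0.2418 0.0159] xaxis [ 0.  0. -1.] jaw 89.65 w 0.157 f [-0.1  0.3 -1.7]
yaw units 0.02 shift after yaw, units [-6.16 -0.    0.  ]  shift now [-6.16 -0.    0.  ]
tray slope [0.003 0.   ] 12395 z 0.0261
ball fit [0.4921 0.2421 0.0348] r 0.0106 above plate 0.0087 n 1843 (array([492.1, 242. ]), array([21. , 21.2]), 89.7)
```

View pics/w19.png

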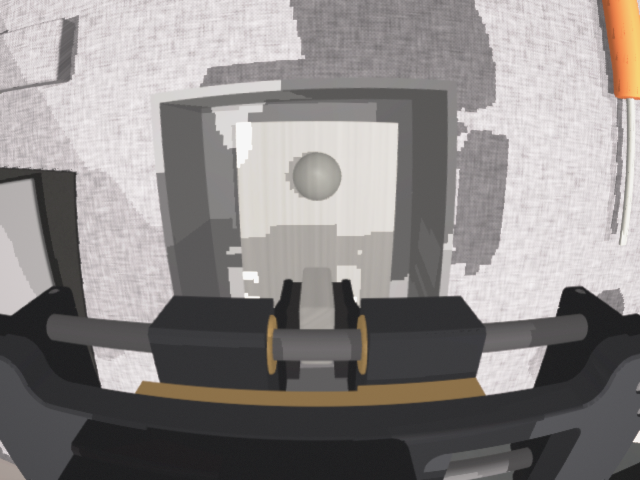

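The tray is level (slope 0.003), and the ball is seated 8.7 mm above the plate (8.5 expected). I lift smoothly.

Call:
servo_tool([
  [-0.2, 0, 0],
  [-0.3, 0, 0],
  [-0.4, 0, 0],
  [-0.5, 0, 0],
  [-0.5, 0, 0],
], yaw=[0, 0, 0, 0, 0])

```text
time: 21.85
position: [0.5516, 0.2418, 0.0643]
tool_rot: [0.005, 1.57, -0.005]
ft_force: [0.0, 0.0, -1.7]
grip_width: 0.156
```

Call:
servo_tool([
  [-0.5, 0, 0],
  [-0.5, 0, 0],
  [-0.5, 0, 0],
  [-0.5, 0, 0],
  [-0.4, 0, 0],
], yaw=[0, 0, 0, 0, 0])

```text
time: 22.35
position: [0.5516, 0.2418, 0.1243]
tool_rot: [0.005, 1.57, -0.005]
ft_force: [0.2, -0.1, -1.2]
grip_width: 0.156
```

Call:
servo_tool([
  [-0.3, 0, 0],
  [-0.2, 0, 0],
  [-0.1, 0, 0],
  [0, 0, 0],
  [0, 0, 0],
], yaw=[0, 0, 0, 0, 0])

```text
time: 22.85
position: [0.551, 0.2415, 0.1374]
tool_rot: [0.005, 1.572, -0.005]
ft_force: [0.6, 0.2, -1.1]
grip_width: 0.156
```

```bash
python3 -c "
from h import *
held('w20',[.534,-.297,.135])"
```

```text
t 22.85 pos [0.551  0.2415 0.1374] xaxis [-0.001 -0.    -1.   ] jaw 89.65 w 0.156 f [ 0.6  0.2 -1.1]
yaw units 0.02 shift after yaw, units [  0.1  -21.55  -0.49]  shift now [  0.1  -21.54  -0.55]
tray slope [0.002 0.   ] 12462 z 0.1476
ball fit [0.4916 0.2419 0.1564] r 0.0106 above plate 0.0088 n 1847 (array([491.7, 241.7]), array([21. , 21.2]), 88.3)
```

Call:
servo_tool([
  [0, -0.1, 0],
  [0, -0.2, 0],
  [0, -0.3, 0],
  [0, -0.4, 0],
  [0, -0.5, 0],
], yaw=[0, 0, 0, 0, 0])

```text
time: 23.4
position: [0.5511, 0.2032, 0.1379]
tool_rot: [0.005, 1.571, -0.005]
ft_force: [0.2, -0.2, -1.8]
grip_width: 0.158
```

Call:
servo_tool([
  [0, -0.6, 0],
  [0, -0.6, 0],
  [0, -0.6, 0],
  [0, -0.6, 0],
  [0, -0.6, 0],
], yaw=[0, 0, 0, 0, 0])

```text
time: 23.9
position: [0.5506, 0.1277, 0.1379]
tool_rot: [0.005, 1.571, -0.005]
ft_force: [1.1, 0.4, -1.0]
grip_width: 0.151
```

Call:
servo_tool([
  [0, -0.6, 0],
  [0, -0.6, 0],
  [0, -0.6, 0],
  [0, -0.6, 0],
  [0, -0.6, 0],
], yaw=[0, 0, 0, 0, 0])

```text
time: 24.4
position: [0.5501, 0.0529, 0.1379]
tool_rot: [0.005, 1.571, -0.005]
ft_force: [-0.3, 0.7, -2.0]
grip_width: 0.157
```

Call:
servo_tool([
  [0, -0.6, 0],
  [0, -0.6, 0],
  [0, -0.6, 0],
  [0, -0.6, 0],
  [0, -0.6, 0],
], yaw=[0, 0, 0, 0, 0])

```text
time: 24.9
position: [0.5497, -0.0221, 0.1379]
tool_rot: [0.005, 1.571, -0.005]
ft_force: [-0.5, -0.1, -1.7]
grip_width: 0.156
```

Call:
servo_tool([
  [0, -0.6, 0],
  [0, -0.6, 0],
  [0, -0.6, 0],
  [0, -0.6, 0],
  [0, -0.6, 0],
], yaw=[0, 0, 0, 0, 0])

```text
time: 25.4
position: [0.5492, -0.0971, 0.1379]
tool_rot: [0.005, 1.571, -0.005]
ft_force: [-0.0, -0.2, -2.0]
grip_width: 0.156
```

```bash
python3 -c "
from h import *
held('w21',[.534,-.297,.133])"
```

```text
t 25.4 pos [ 0.5492 -0.0971  0.1379] xaxis [ 0.  0. -1.] jaw 89.65 w 0.156 f [-0.  -0.2 -2. ]
yaw units 0.02 shift after yaw, units [ 0.19 -8.   -0.54]  shift now [ 0.19 -8.   -0.56]
tray slope [0.003 0.001] 12427 z 0.1481
ball fit [ 0.4898 -0.0967  0.1568] r 0.0106 above plate 0.0087 n 1854 (array([489.8, -96.6]), array([21.5, 21. ]), 87.3)
```

View pics/w21.png

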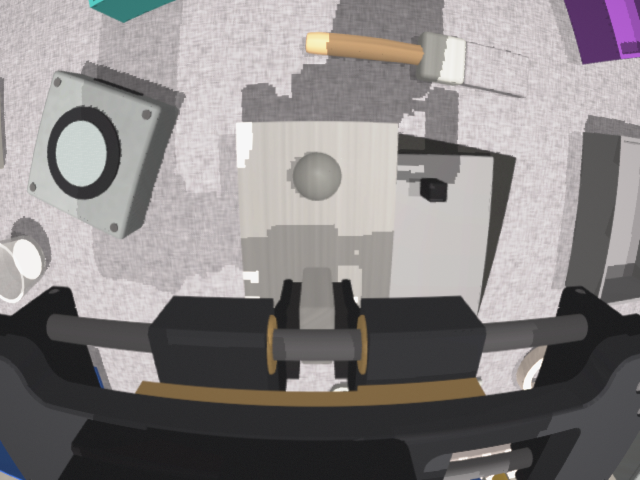

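The window shows at (81,153) and the ball at (317,176). I cross-check the window position from this view.

```bash
python3 -c "
from h import *
s=ctrl.get_state();M=R.from_rotvec(s['tool_rot']).as_matrix()
for uv in((81,153),(84,152)):
  o,d=wray(np.array(uv[0]*1.),np.array(uv[1]*1.),M,s['position']); print(o+d*(.05-o[2])/d[2])
"
```

```text
[ 0.47470063 -0.29831808  0.05      ]
[ 0.47418393 -0.29493595  0.05      ]
```

Call:
servo_tool([
  [0, -0.6, -0.05],
  [0, -0.6, -0.05],
  [0, -0.6, -0.05],
  [0, -0.6, -0.05],
  [0, -0.6, -0.05],
], yaw=[0, 0, 0, 0, 0])

```text
time: 25.95
position: [0.5423, -0.1721, 0.1379]
tool_rot: [0.005, 1.571, -0.005]
ft_force: [0.3, 0.1, -1.5]
grip_width: 0.158
```

Call:
servo_tool([
  [0, -0.6, -0.05],
  [0, -0.6, -0.05],
  [0, -0.6, -0.05],
  [0, -0.6, -0.05],
  [0, -0.6, -0.05],
], yaw=[0, 0, 0, 0, 0])

```text
time: 26.45
position: [0.5355, -0.247, 0.1378]
tool_rot: [0.005, 1.571, -0.005]
ft_force: [0.3, 0.4, -0.7]
grip_width: 0.155
```

Call:
servo_tool([
  [0, -0.6, 0],
  [0, -0.5, 0],
  [0, -0.4, 0],
  [0, -0.3, 0],
  [0, -0.2, 0],
], yaw=[0, 0, 0, 0, 0])

```text
time: 26.95
position: [0.5355, -0.2964, 0.1378]
tool_rot: [0.005, 1.571, -0.005]
ft_force: [1.6, 0.4, -1.4]
grip_width: 0.157
```

Call:
servo_tool([
  [0.05, -0.05, 0],
  [0.05, 0, 0],
  [0.05, 0, 0],
  [0, 0, 0],
  [0, 0, 0],
], yaw=[0, 0, 0, 0, 0])

```text
time: 27.45
position: [0.5356, -0.2966, 0.1341]
tool_rot: [0.005, 1.571, -0.004]
ft_force: [0.6, -0.1, -1.4]
grip_width: 0.156
```

```bash
python3 - <<'E'
from h import *
held('w22',[.534,-.297,.133])
E
```

```text
t 27.45 pos [ 0.5356 -0.2966  0.1341] xaxis [ 0.  0. -1.] jaw 89.68 w 0.156 f [ 0.6 -0.1 -1.4]
yaw units 0.03 shift after yaw, units [ 0.04 -0.02 -0.07]  shift now [ 0.04 -0.02 -0.07]
tray slope [0.003 0.001] 12415 z 0.1443
ball fit [ 0.4762 -0.2962  0.1531] r 0.0106 above plate 0.0089 n 1851 (array([ 476.2, -296.1]), array([21.6, 21.1]), 89.6)
```

Call:
servo_tool([
  [0, 0, 0],
  [0, 0, 0],
  [0, 0, 0],
  [0, 0, 0],
  [0, 0, 0],
], yaw=[0, 0, 0, 0, 0])

```text
time: 28.0
position: [0.5355, -0.2971, 0.1341]
tool_rot: [0.005, 1.571, -0.005]
ft_force: [-0.2, -0.1, -1.3]
grip_width: 0.155
```

```bash
python3 - <<'E'
from h import *
held('w23',[.534,-.297,.133])
for c in ('top','side'):
    im,d=ctrl.get_image(c); cv2.imwrite(f'pics/{c}23.png',im[...,::-1])
    P,u,v=unproj(c,d,np.ones((480,640),bool))
    q=(abs(P[:,0]-.575)<.12)&(abs(P[:,1])<.085)&(P[:,2]<.02)&(P[:,2]>.0085)
    print(c,q.sum(),np.median(P[q],0),rect(P[q]))
print(np.round(ctrl.get_state()['qd'],3))
E
```

```text
t 28.0 pos [ 0.5355 -0.2971  0.1341] xaxis [ 0.  0. -1.] jaw 89.64 w 0.155 f [-0.2 -0.1 -1.3]
yaw units 0.02 shift after yaw, units [ 0.04  0.   -0.06]  shift now [ 0.04  0.   -0.06]
tray slope [0.003 0.001] 12420 z 0.1443
ball fit [ 0.4761 -0.2966  0.153 ] r 0.0106 above plate 0.0087 n 1850 (array([ 476.1, -296.6]), array([21.1, 21.5]), 0.1)
top 1978 [ 0.57607744 -0.00254589  0.01289887] (array([579.6,  -0. ]), array([230.1, 169.6]), 0.2)
side 744 [ 0.51063692 -0.01309944  0.01230929] (array([ 5.744e+02, -4.000e-01]), array([176.1, 127.3]), 1.2)
[-0.002  0.001  0.    -0.001 -0.001  0.    -0.   ]
```

View pics/side23.png

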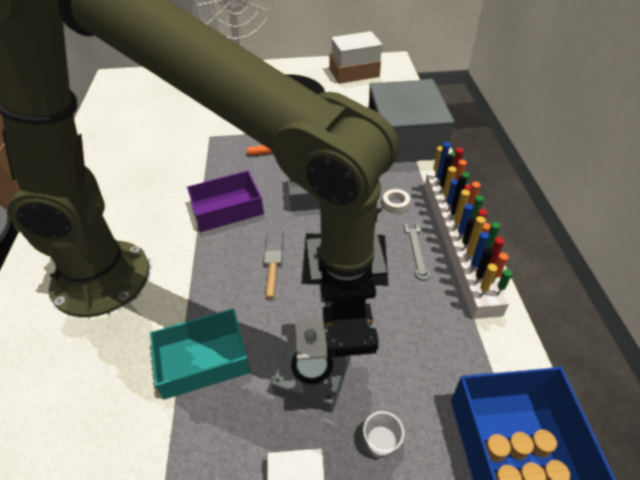

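View pics/top23.png

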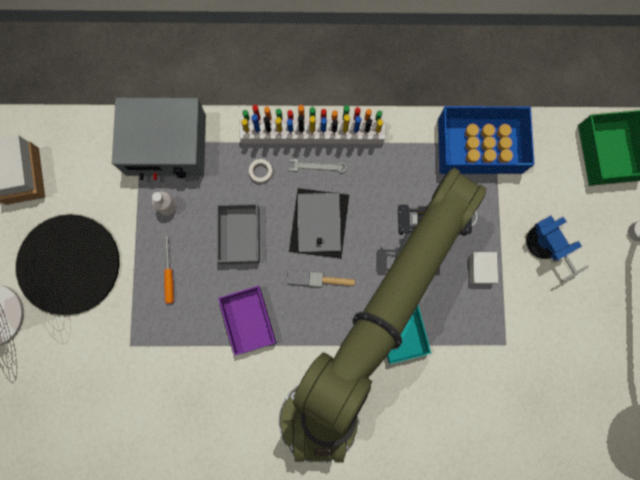

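The top view shows the lid flat on the pad at (319,222) with its knob at (319,241), the tub empty at (238,235), and the bystanders where they were. In the side view the ball at (310,336) is on the tray above the camera. I hand the job in.

```bash
python3 -c "
from bench import ctrl
print(ctrl.close_job())"
```

```text
the job is handed in; nothing more can be done
None
```

The job is handed in at about 28 s of the 64 s limit, with the gripper still holding the tray over the camera. The hand-in reports no verdict, so everything below is from my own measurements.

**Lid:** I tipped it to 0.245 rad with its back edge on the tub's back wall, then lifted it off and laid it on the pad. It lies flat, knob up and released, with its centre at about (0.575, 0.000).

**Tray:** I lifted it out by the handle with the ball in its pocket. The last check showed:
- The tray slope was 0.003 rad and the arm was still.
- The ball was seated, 8.7 mm above the plate where 8.5 mm is expected.
- The ball was at (0.476, -0.297, 0.153), about 2 mm sideways of the window and 103 mm above the glass.

**Bystanders:** In the last top view they looked unmoved. The arm covered part of the cup there, but the side view shows it in place.

**What went wrong or disagreed:**
- **First grasp missed:** my first close on the knob slipped off its top. The finger tips measured about 20 mm above the reported TCP, not at it as described. I measured the real tip height and regrasped lower; the lid had not moved.
- **Last top-view lid size:** in the final check the top camera's lid rectangle came out too large (230 x 170 mm), because my height filter picked up other points. The side camera gave the correct 176 x 127 mm.

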